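Turn a reground drift punch point-down into its stand tube

TASK

The reground drift punches have come back points up in the wooden carrier. The bench stand has one empty tube: find the middle-sized punch that belongs in it, lay it in the two V-heads of the rest and let go, take it afresh so that its point can go down, and lower it gently point first to the bottom of the empty tube - never let it fall on its point or ram it down. Leave the other two punches standing in the carrier and the other things on the desk where they are.

Things in the scene. Friction and masses are not known exactly. Their poses are not given: they have to be found in the camera images.
- punch_medium: Middle-sized of three look-alike round steel drift punches: 160 mm long, 19 mm diameter, 0.2 to 0.4 kg; at one end the last 36 mm taper to a blunt 5 mm point, at the other is a flat struck head; shallow dark rings 34 to 75 mm from the head. Origin: centre of the head face; z axis along the punch from head to point (up at the start). Centre of mass 72 mm from the head
- punch_medium_point (a point): the point of the middle-sized punch, 160 mm from its head along its z axis
- punch_slender: Slender look-alike, 140 mm long, 15 mm diameter; origin at the head face, z axis towards the point. Stays standing in the carrier
- punch_heavy: Heavy look-alike, 180 mm long, 23 mm diameter; origin at the head face, z axis towards the point. Stays standing in the carrier
- carrier: Fixed oak block, 64 x 212 x 52 mm high (x, y, z; 70 mm in x over the steel strips at its foot). Three equal round pockets, 26 mm wide, 42 mm deep, in a row along its y axis at y = -70, 0, +70 mm; the punches stand loosely in them on their heads, points up, in any order. Origin: centre of its underside, 10 mm below the punch heads
- stand: Fixed grey steel base plate of the bench stand, 74 x 222 x 8 mm; carries three upright square steel tubes in a row along its y axis at y = -70, 0 and +70 mm, in any order. Origin: centre of its underside
- tube_medium: The empty upright square steel tube of the stand (the only one without a punch): inside 22 x 22 mm, wall 2.5 mm, 70 mm deep, cork floor, open top. Origin: centre of its underside, 8 mm above the desk. When home the middle-sized punch stands 90 mm out of it. The other two tubes, 70 mm apart, hold a slender and a heavy punch, heads up, reaching 152 and 192 mm above the desk
- tube_medium_floor (a point): centre of the cork floor inside the empty tube (12 mm above the desk)
- tube_medium_mouth (a point): centre of the empty tube's mouth (82 mm above the desk)
- rest: Fixed rest: plank 62 x 136 x 14 mm with two steel V-heads (40 mm wide) at y = -46 and +46 mm, 12 mm thick along y, 80 mm free between them; tops of the 45-degree V about 4 mm below the axis of the lying punch. It lies along the rest's y axis, either way round, with its head 52 to 72 mm beyond the rest's middle, its body, not the taper, on both. Origin: centre of underside
- rest_axis (a point): middle of the line on which the middle-sized punch's axis lies in the two V-heads, 52 mm above the desk (y axis along that line)
- tape_roll: loose roll of tape, 104 mm wide, 25 mm high, lying; bystander
- tally_counter: loose tally counter, 82 x 52 x 22 mm; bystander
Things that resemble listed ones, but are neither listed nor needed, are in the scene too. Leave any blue look-alike of the punch_medium alone.

How it is judged:
On the way:
1. the middle-sized punch lies at rest in both V-heads of the rest, let go (angle between the z axis of punch_medium and the y axis of rest, either way round below 0.08 rad and z of punch_medium in the frame of rest_axis between -0.006 and 0.006 m and x of punch_medium in the frame of rest_axis between -0.008 and 0.008 m and contact force between the fingers and punch_medium below 0.1 N and linear speed of punch_medium below 0.03 m/s), for 0.2 s.
At the end, for the whole second after the job is handed in: The middle-sized punch stands point down in the empty tube, released, at rest, point within 5 mm of the floor and 11 mm of its centre, within 0.16 rad of vertical; the other two still stand in the carrier (moved under 20 mm, within 0.45 rad of upright) (angle between punch_medium's own z axis and vertical above 2.98 rad and horizontal distance between punch_medium_point and tube_medium_floor below 0.011 m and z of punch_medium_point in the frame of tube_medium_floor below 0.005 m and linear speed of punch_medium below 0.02 m/s and distance of each of punch_slender, punch_heavy from where it was at the start of the episode below 0.02 m and angle between each of punch_slender, punch_heavy's own z axis and vertical below 0.45 rad); the robot touches nothing.
It fails at once if the middle-sized punch is let fall: it moves faster than 0.6 m/s (a free fall of about 18 mm) with no finger on it (linear speed of punch_medium above 0.6 m/s and contact force between the fingers and punch_medium below 0.5 N).
It fails at once if the punch is rammed: more than 60 N between it and the empty tube (contact force between punch_medium and tube_medium above 60 N).
It fails at once if one of the other two punches is knocked over or pulled out (0.5 rad off upright, or moved 40 mm) (angle between any of punch_slender, punch_heavy's own z axis and vertical above 0.5 rad or distance of any of punch_slender, punch_heavy from where it was at the start of the episode above 0.04 m).
It fails at once if a loose bystander is pushed more than 50 mm (distance of any of tape_roll, tally_counter from where it was at the start of the episode above 0.05 m).
It also fails if it takes over 72 s, if anything falls off the work surface, if the arm or the gripper's body presses on something with over 40 N, if the wrist force passes 120 N, or if a joint passes its speed limit or range.

ROBOT

A 6-joint arm with a two-finger parallel gripper is mounted at the origin on a cart in front of the work surface, level with it; the furniture and walls round the work are solid. World frame = base frame: x ahead of the robot, y to its left, z up, the work surface at z = 0. Lengths are in m, angles in rad, forces in N, time in s.
With the tool pointing down it reaches from about 0.425 to 0.95 m from the base axis. Payload 3.5 kg.
Tool frame: the origin (TCP) lies at the very end of the fingers, on their centre line; the grasp point (between the pads) lies 19 mm behind it; z points along the fingers, y is the line along which they close (so a half turn about z gives the same grasp; the last joint's range is limited). The gripper opens to 85 mm and grips with 20 to 120 N. Pads are 22 mm wide; open, the fingers measure 114 mm over their backs; the gripper's body (76 mm by 85 mm) begins 54 mm behind the grasp point. The pads swing forward as they close: fully open they stand 13 mm farther back than shut.
Start: joints at [1.178, 0.286, 1.577, -0, 1.279, -0.15], TCP at [0.162, 0.655, 0.231] pointing down, gripper open.
Joint ranges: [-2.77, 2.77], [-0.9, 2.22], [0.21, 2.48], [-1.53, 4.67], [0.24, 2.81], [-2.84, 2.84]. Speed limits (rad/s): [2.79, 2.79, 3.14, 3.14, 3.14, 3.14].

INTERFACE

Orientations are given as a unit quaternion [x, y, z, w].
In Python, from plant import get_state, read_camera, sign_off, recognise gives the robot as it stands.
- The arm moves only by the tool arm_command, never from a script. Its argument "steps" is a list of rows, each an object with "translation": the shift along the tool's x, y, z scaled (see below), a list of three; "twist": the turn, a rotation vector about the tool's x, y, z scaled (see below), a list of three; "fingers": the opening, from -1 (shut) to 1 (fully open). In form: [{"translation": [x, y, z], "twist": [rx, ry, rz], "fingers": fingers}, ...]. A call has 1 to 5 rows; each row is the pose to reach, as a shift and turn from the pose commanded when the call began, along the tool's axes at that moment; what a row does not reach only later rows make up. The controller multiplies each number of a shift by 75 cm and each number of a turn by 60 degrees. A row lasts 1/8 s, in which the tool goes at most 62.5 mm and 10.7 degrees, less where a joint would pass 70% of its speed; a pose out of reach is approached as far as the arm can. A call with a number of a shift or a turn outside -1 to 1 is refused whole. A call with a gripper value outside its range is refused whole. The fingers move at their own pace and stop on an object; "grip_force" is the grip in N (left out, the last holds). Time passes only in rows, so rows that repeat a pose let the fingers close. It gives the time, the measured TCP pose, the force, the opening and the grip force at its end, in the units of the state.
- get_state(): the state, without advancing time (a new reading comes with each control period).
- read_camera(name): name is "scene" or "top" or "wrist"; returns a dict with "pixels" (400x640x3 uint8, red, green, blue), "K" (3x3 intrinsics, pixels), "k1" (the pictures are not rectified: a ray, as slopes to the right and down, at radius r is drawn at 1 + k1 r^2 times it, then the intrinsics apply), "R" (3x3) and "t" (3): a world point X has camera coordinates R X + t; the wrist camera has in their place "T_tool_cam" (4x4, takes a point from camera to tool coordinates, whose origin is the TCP and whose axes are the flange's). Camera axes: x right, y down, z forward; pixel columns grow to the right and rows downward; lengths in m; the calibration is good to about 2 mm. A picture is of the moment at which its call begins: read the wrist's pose just before it. There is no depth.
- sign_off(): hands the job in; it is judged then, once.
Trained networks look in a picture, given as the dict that the camera call returned (one of the last four; its "shot" number tells which), for a name from the list of things; names that differ only in an ending like _2 or _b are one class to them, and where a whole thing is asked for, a point or a joint stands for the part that bears it (a point fixed in the world has none). Each returns a list of dicts, best first, with "conf" (0 to 1); they miss things now and then, are a little off and sometimes report something else, mostly with a low value. They report only what shows in the picture. A call takes as long as a camera call. They do not tell look-alikes from the thing itself.
- recognise(picture, query): "point" ([row, column] in pixels, amid what is visible of it).
The state is a dict: "time": time; "qpos": joint angles; "dq": joint speeds; "joint_efforts": joint torques, N m; "eef_pos": TCP position; "tcp_rot": TCP orientation; "contact_force": force on the tool from outside, world axes, zero at the start; "wrist_torque": the same for the moment, N m; "opening": opening from 0.0 (shut) to 1.0 (fully open); "finger_force": force on a finger pad.
Only numpy, scipy, OpenCV 4.12 (cv2) and the standard library are available. Lean on these libraries where they do the work, as an engineer would, in place of code of your own. Each camera call takes 0.05 s, during which the arm holds its last target. There are 200 camera calls.

## Working session

There is one attempt and no reset: what is moved stays moved. The work goes in short steps, Python scripts to look and compute and a tool call to move; the robot and the scene stay as the last step left them, time stands still between calls to the robot, and variables do not carry over. Pictures are saved under pics/ and viewed, at most 10 in all, crops included, and the job is handed in when it is done.

Besides the shell and the picture viewer there is one more tool, called as name(argument=value, ...) on one line, values as JSON. arm_command: Moves the arm, as the interface text tells. Shifts and turns lie within -1 to 1; 1 stands for 75 cm of shift or 60 degrees of turn. Its arguments: {"type":"object","properties":{"steps":{"type":"array"},"grip_force":{"type":"number"}},"required":["steps"]}

```bash
ls; mkdir -p pics
cat > h.py <<'E'
import numpy as np, cv2
from plant import get_state, read_camera, sign_off, recognise
def shot(n,f=None):
    p=read_camera(n)
    if f: cv2.imwrite('pics/'+f,cv2.cvtColor(p['pixels'],cv2.COLOR_RGB2BGR))
    return p
E
python3 - <<'E'
from h import *
s=get_state(); print(s)
a=shot('scene','scene.png'); b=shot('top','top.png')
for n,p in(('scene',a),('top',b)):
    print(n,p['K'].tolist(),p['k1'],p['R'].tolist(),p['t'].tolist())
    for q in ['punch_medium','punch_slender','punch_heavy','carrier','stand','tube_medium','rest','tape_roll','tally_counter']:
        print(q,[(np.round(d['point']).tolist(),round(d['conf'],2)) for d in recognise(p,q)][:6])
cv2.imwrite('pics/both.png',np.hstack([cv2.imread('pics/scene.png'),cv2.imread('pics/top.png')]))
E
```

```text
pics
{'time': 0.0, 'qpos': array([ 1.17800499e+00,  2.87213569e-01,  1.57821753e+00,  4.53099915e-06,
        1.27858031e+00, -1.50007199e-01]), 'dq': array([ 0.00141325, -0.00085267,  0.00258239, -0.00116801,  0.00133766,
       -0.00233251]), 'joint_efforts': array([-2.51958563e-04, -4.06000078e+01, -2.92620224e+01, -1.81102096e-04,
        6.01521431e-03,  2.57150546e-06]), 'eef_pos': array([0.16198971, 0.65458423, 0.22989329]), 'tcp_rot': array([ 1.21094713e-01,  9.92640221e-01, -1.16452558e-03, -3.26297970e-04]), 'contact_force': array([-0.26202092,  0.4116922 , -0.14665035]), 'wrist_torque': array([ 0.02067814,  0.04348088, -0.02027089]), 'finger_force': 0.0, 'opening': 1.0023465082226433}
scene [[365.35085076828915, 0.0, 313.5561735412527], [0.0, 365.35085076828915, 197.47259243221842], [0.0, 0.0, 1.0]] -0.01598455670672468 [[0.5021364762669258, -0.864764695244742, -0.006401645140404989], [-0.5034194514440516, -0.2862818197738433, -0.8152371284324256], [0.7031556123007234, 0.4125830116779475, -0.5790919127088114]] [-0.2578550602411147, 0.37452503792875963, 0.8926830523391437]

[... 519 characters left out ...]
004 [[-0.07503529219727897, -0.9971784546124193, -0.002198768213280024], [-0.976532121860392, 0.07392774403886751, -0.2022861924011735], [0.2018779827017049, -0.013031435765503502, -0.9793239820315744]] [0.03130593738847542, 0.5116730120020297, 1.3602371402313453]
punch_medium [([198.0, 313.0], 0.6), ([177.0, 196.0], 0.57), ([196.0, 248.0], 0.41), ([238.0, 265.0], 0.23)]
punch_slender [([184.0, 223.0], 0.62), ([193.0, 246.0], 0.54)]
punch_heavy [([203.0, 264.0], 0.63)]
carrier [([200.0, 245.0], 0.89), ([226.0, 320.0], 0.5)]
stand [([186.0, 400.0], 0.59)]
tube_medium [([180.0, 398.0], 0.6)]
rest [([226.0, 320.0], 0.84)]
tape_roll [([242.0, 258.0], 0.61)]
tally_counter [([223.0, 372.0], 0.66)]
```

Run:
```python
import cv2,numpy as np
a=cv2.imread('pics/scene.png')[120:320,180:460]; b=cv2.imread('pics/top.png')[130:300,160:440]
a=cv2.resize(a,None,fx=2.8,fy=2.8,interpolation=cv2.INTER_CUBIC);b=cv2.resize(b,None,fx=2.8,fy=2.8,interpolation=cv2.INTER_CUBIC)
cv2.imwrite('pics/a1.png',a);cv2.imwrite('pics/b1.png',b)
```

```text
(no output)
```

View pics/a1.png

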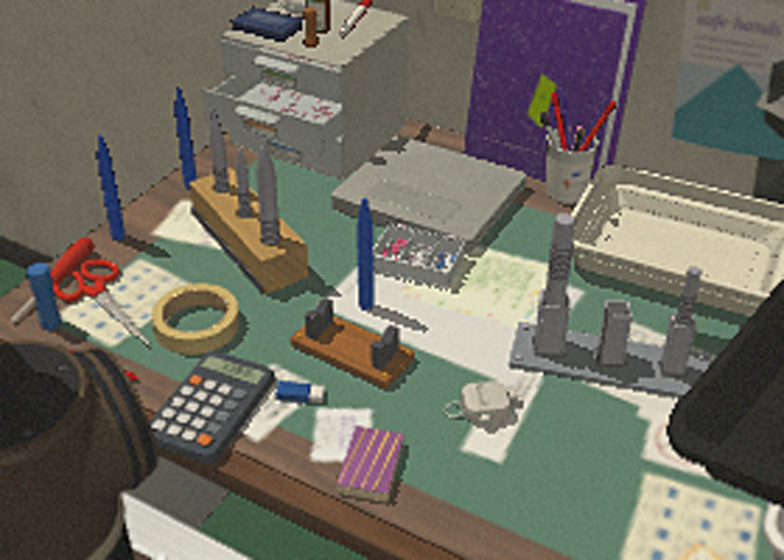

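View pics/b1.png

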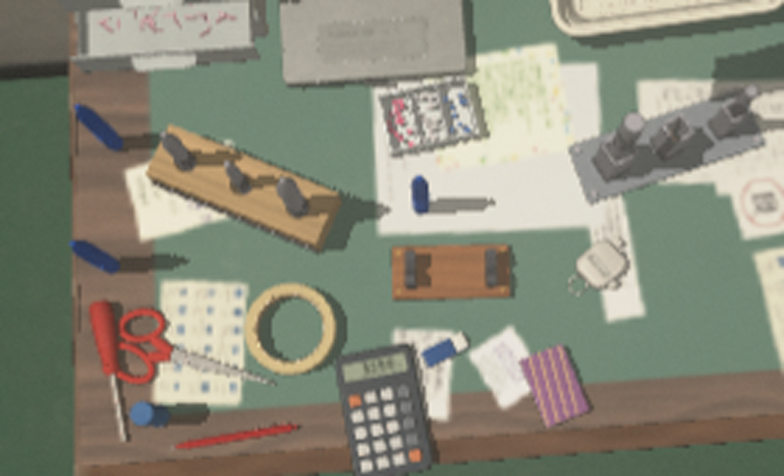

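Crop 1 (scene; full pixel = crop/2.8+(180,120)) shows the oak carrier with three grey punches, tips at about (212,112), (241,160) and (264,150). The stand is at (600,350) with its middle tube empty, and the rest is at (350,345). The blue look-alikes are at (110,190), (183,135) and (365,255). Crop 2 (top) shows the same things.

Candidates for punch_medium, by full scene pixel: grey far-left (257,170), grey middle (266,184), grey right (275,188). The three blue ones (219,188), (245,168) and (310,211) are excluded, as are the punches standing in the stand's tubes. I'll triangulate the tips next.

```bash
cat >> h.py <<'E'
from scipy.optimize import least_squares
import pickle
def ray(c,px,s=None):
    """world origin and unit ray of pixel (col,row); c dict with K,k1 and R,t or Rwc,o"""
    K=c['K'];d=np.array([(px[0]-K[0,2])/K[0,0],(px[1]-K[1,2])/K[1,1]]);u=d.copy()
    for _ in range(20): u=d/(1+c['k1']*(u@u))
    v=c['R'].T@np.r_[u,1]; return -c['R'].T@c['t'],v/np.linalg.norm(v)
def proj(c,X):
    p=c['R']@np.asarray(X)+c['t'];u=p[:2]/p[2];u=u*(1+c['k1']*(u@u));return u*np.diag(c['K'])[:2]+c['K'][:2,2]
def tri(obs):
    A=np.zeros((3,3));b=np.zeros(3)
    for c,px in obs:
        o,v=ray(c,px);M=np.eye(3)-np.outer(v,v);A+=M;b+=M@o
    X=np.linalg.solve(A,b);return X,[np.round(proj(c,X)-px,1).tolist() for c,px in obs]
def atz(c,px,z):
    o,v=ray(c,px);return o+v*(z-o[2])/v[2]
def wrist(f=None):
    from scipy.spatial.transform import Rotation as Ro
    s=get_state();p=shot('wrist',f);T=np.eye(4);T[:3,:3]=Ro.from_quat(s['tcp_rot']).as_matrix();T[:3,3]=s['eef_pos']
    W=np.linalg.inv(T@p['T_tool_cam']);p['R']=W[:3,:3];p['t']=W[:3,3];return p
E
python3 - <<'E'
from h import *
a=shot('scene');b=shot('top');pickle.dump((a,b),open('ab.pkl','wb'))
S=lambda x,y:(a,np.array([x,y])/2.8+[180-.3,120-.3]); T=lambda x,y:(b,np.array([x,y])/2.8+[160-.3,130-.3])
for n,s,t in [('tipA',(212,112),(168,140)),('tipB',(241,160),(227,166)),('tipC',(264,150),(283,182)),('tubeMed',(616,306),(672,127)),
 ('hv top',(563,219),(630,122)),('sl top',(692,272),(748,93)),
 ('carr right top corner',(307,258),(340,200)),('restV1',(320,303),(410,253)),('restV2',(385,330),(491,254))]:
    X,r=tri([S(*s),T(*t)]);print(n,X.round(3),r)
for n,t,z in [('rest c',(452,271),.014),('restNW',(391,248),.014),('restNE',(511,245),.014),('restSW',(394,299),.014),('restSE',(513,296),.014),('tape',(291,329),.0),('counter',(602,265),.01),('blueM',(419,208),.0),
  ('car1',(170,126),.052),('car2',(342,197),.052),('car3',(322,250),.052),('car4',(148,175),.052),('st1',(570,150),.008),('st2',(749,88),.008),('st3',(764,140),.008),('st4',(588,200),.008)]:
    print(n,atz(*T(*t),z).round(3))
p=wrist('w0.png');print(p['T_tool_cam'].round(3).tolist(),p['K'].tolist())
E
```

```text
tipA [0.574 0.273 0.175] [[0.4, -0.0], [-0.3, 0.3]]
tipB [0.554 0.219 0.13 ] [[-0.0, 0.0], [0.0, -0.0]]
tipC [0.519 0.154 0.184] [[0.1, -0.0], [-0.0, 0.0]]
tubeMed [ 0.574 -0.275  0.081] [[-0.2, 0.0], [0.2, -0.1]]
hv top [ 0.555 -0.209  0.189] [[0.0, -0.0], [-0.0, 0.0]]
sl top [ 0.588 -0.345  0.148] [[0.1, -0.0], [-0.1, 0.1]]
carr right top corner [0.528 0.107 0.034] [[0.1, -0.0], [-0.0, 0.0]]
restV1 [0.455 0.034 0.045] [[1.6, -0.3], [-1.2, 1.1]]
restV2 [ 0.447 -0.057  0.049] [[1.4, -0.3], [-1.1, 0.9]]
rest c [ 0.439 -0.016  0.014]
restNW [0.471 0.052 0.014]
restNE [ 0.464 -0.087  0.014]
restSW [0.411 0.053 0.014]
restSE [ 0.405 -0.084  0.014]
tape [0.388 0.174 0.   ]
counter [ 0.433 -0.19   0.01 ]
blueM [0.519 0.016 0.   ]
car1 [0.626 0.295 0.052]
car2 [0.527 0.103 0.052]
car3 [0.468 0.129 0.052]
car4 [0.57  0.322 0.052]
st1 [ 0.573 -0.167  0.008]
st2 [ 0.633 -0.386  0.008]
st3 [ 0.568 -0.396  0.008]
st4 [ 0.512 -0.182  0.008]
[[0.002, -0.952, -0.305, 0.078], [1.0, 0.002, -0.001, 0.001], [0.001, -0.305, 0.952, -0.142], [0.0, 0.0, 0.0, 1.0]] [[300.053851878093, 0.0, 314.4164136531214], [0.0, 300.053851878093, 202.16427061286674], [0.0, 0.0, 1.0]]
```

```bash
cat >> h.py <<'E'
from scipy.spatial.transform import Rotation as Ro
def rot(az,tilt,lean=None):
    """tool rotation: az = azimuth (deg) of tool x when pointing down; tilt (deg) about tool y (negative: tool z leans to -x side)"""
    a=np.radians(az);x=np.array([np.cos(a),np.sin(a),0]);z=np.array([0,0,-1.]);y=np.cross(z,x)
    return Ro.from_matrix(np.c_[x,y,z])*Ro.from_rotvec([0,np.radians(tilt),0])
def plan(p,az,tilt,grasp=False,yaw=None):
    """print shift/twist rows units to reach TCP p (or grasp point) with rot"""
    s=get_state();R0=Ro.from_quat(s['tcp_rot']);R=rot(az,tilt) if az is not None else R0
    p=np.array(p,float)
    if grasp:p=p+R.apply([0,0,.019])
    d=R0.inv().apply(p-s['eef_pos']);w=(R0.inv()*R).as_rotvec()
    print('T',(d/.75).round(4).tolist(),'W',(w/np.radians(60)).round(4).tolist(),'mm',round(1e3*np.linalg.norm(d)),'deg',round(np.degrees(np.linalg.norm(w)),1),'tcp->',p.round(3))
def pose():
    s=get_state();R=Ro.from_quat(s['tcp_rot']).as_matrix();print('t',round(s['time'],2),'tcp',s['eef_pos'].round(4),'grasp',(s['eef_pos']-.019*R[:,2]).round(4),'x',R[:,0].round(3),'z',R[:,2].round(3),'q',s['qpos'].round(2),'F',s['contact_force'].round(1),'op',round(s['opening'],3),'ff',round(s['finger_force'],1));return s,R
E
python3 - <<'E'
from h import *
a,b=pickle.load(open('ab.pkl','rb'))
T=lambda x,y:(b,np.array([x,y])/2.8+[160-.3,130-.3])
for n,t in [('b1',(120,147)),('b2',(115,268)),('b4',(145,415))]: print(n,atz(*T(*t),0).round(3))
plan([.46,.20,.38],112,0)
E
```

```text
b1 [0.619 0.365 0.   ]
b2 [0.474 0.375 0.   ]
b4 [0.303 0.344 0.   ]
T [-0.5312, -0.4937, -0.1982] W [-0.0, 0.0001, 0.9015] mm 564 deg 54.1 tcp-> [0.46 0.2  0.38]
```

arm_command(steps=[{"translation": [-0.07,-0.07,-0.1],"twist": [0,0,0.18],"fingers": 1},{"translation": [-0.14,-0.13,-0.14],"twist": [0,0,0.36],"fingers": 1},{"translation": [-0.2,-0.19,-0.198],"twist": [0,0,0.54],"fingers": 1},{"translation": [-0.26,-0.24,-0.198],"twist": [0,0,0.72],"fingers": 1},{"translation": [-0.32,-0.3,-0.198],"twist": [0,0,0.9],"fingers": 1}])

```text
time: 1.78
eef_pos: [0.3108, 0.4268, 0.3731]
tcp_rot: [0.559, 0.829, 0.002, 0.0]
contact_force: [1.8, 0.1, 0.5]
opening: 0.998
finger_force: 0.0
```

Run:
```python
from h import *
pose();plan([.46,.20,.38],112,0)
```

```text
t 1.77 tcp [0.3108 0.4268 0.3731] grasp [0.3107 0.4268 0.3921] x [-0.376  0.927  0.001] z [ 0.003  0.002 -1.   ] q [ 0.75 -0.12  1.75 -0.    1.5   0.36] F [1.8 0.1 0.5] op 0.998 ff 0.0
T [-0.355, 0.0709, -0.0093] W [0.0033, -0.0011, 0.001] mm 272 deg 0.2 tcp-> [0.46 0.2  0.38]
```

arm_command(steps=[{"translation": [-0.08,0.016,-0.01],"twist": [0,0,0],"fingers": 1},{"translation": [-0.16,0.032,-0.01],"twist": [0,0,0],"fingers": 1},{"translation": [-0.24,0.048,-0.01],"twist": [0,0,0],"fingers": 1},{"translation": [-0.32,0.064,-0.01],"twist": [0,0,0],"fingers": 1},{"translation": [-0.355,0.071,-0.01],"twist": [0,0,0],"fingers": 1}])

```text
time: 2.4
eef_pos: [0.4616, 0.1995, 0.3786]
tcp_rot: [0.558, 0.83, -0.0, 0.0]
contact_force: [-1.2, 0.3, 0.1]
opening: 0.998
finger_force: 0.0
```

Run:
```python
from h import *
pose();p=wrist('w1.png');pickle.dump(p,open('w1.pkl','wb'))
for n,X in dict(med=[.578,.274,.17],sl=[.55,.215,.15],hv=[.518,.153,.19],rest=[.437,-.016,.05],rA=[.455,.034,.048],b1=[.619,.365,.1],b2=[.474,.375,.1]).items(): print(n,proj(p,X).round(0))
q=np.array([[1.178005,.2872,1.5782,1.2786]]);print()
plan([.46,-.08,.38],90,0)
```

```text
t 2.4 tcp [0.4616 0.1995 0.3786] grasp [0.4616 0.1995 0.3976] x [-0.377  0.926 -0.   ] z [ 0. -0. -1.] q [ 0.21 -0.18  1.8  -0.    1.52 -0.18] F [-1.2  0.3  0.1] op 0.998 ff 0.0
med [429. 155.]
sl [383. 187.]
hv [343. 232.]
rest [255. 265.]
rA [275. 245.]
b1 [469.  96.]
b2 [375.  43.]

T [-0.3421, -0.1428, -0.0013] W [0.0006, 0.0024, 0.3683] mm 278 deg 22.1 tcp-> [ 0.46 -0.08  0.38]
```

View pics/w1.png

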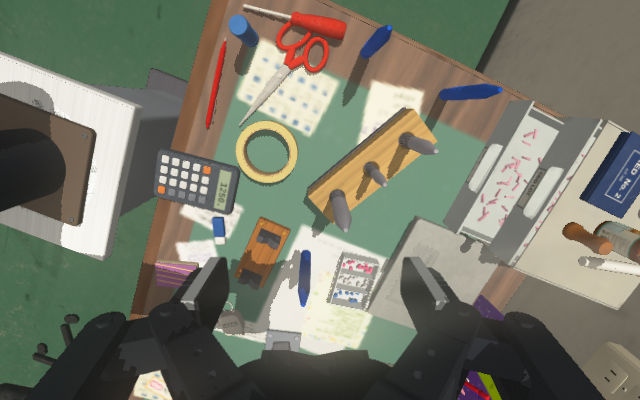

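Wrist view 1: medium tip at about (437,152), slender tip (384,182), heavy tip (347,229), rest (263,253), tape (266,152). The blue look-alikes are at (376,42), (470,92) and (304,278). Next is the second view.

arm_command(steps=[{"translation": [-0.08,-0.03,0],"twist": [0,0,0.08],"fingers": 1},{"translation": [-0.16,-0.06,0],"twist": [0,0,0.16],"fingers": 1},{"translation": [-0.24,-0.1,0],"twist": [0,0,0.25],"fingers": 1},{"translation": [-0.3,-0.13,0],"twist": [0,0,0.32],"fingers": 1},{"translation": [-0.342,-0.143,0],"twist": [0,0,0.368],"fingers": 1}])

```text
time: 3.08
eef_pos: [0.4583, -0.0778, 0.3788]
tcp_rot: [0.707, 0.708, 0.0, 0.0]
contact_force: [-0.1, -0.0, -0.3]
opening: 1.005
finger_force: 0.0
```

Run:
```python
from h import *
pose();p=wrist('w2.png');pickle.dump(p,open('w2.pkl','wb'))
```

```text
t 3.08 tcp [ 0.4583 -0.0778  0.3788] grasp [ 0.4583 -0.0778  0.3978] x [-0.001  1.    -0.   ] z [ 0.001 -0.    -1.   ] q [-0.39 -0.27  1.87 -0.    1.54 -0.39] F [-0.1 -0.  -0.3] op 1.005 ff 0.0
```

View pics/w2.png

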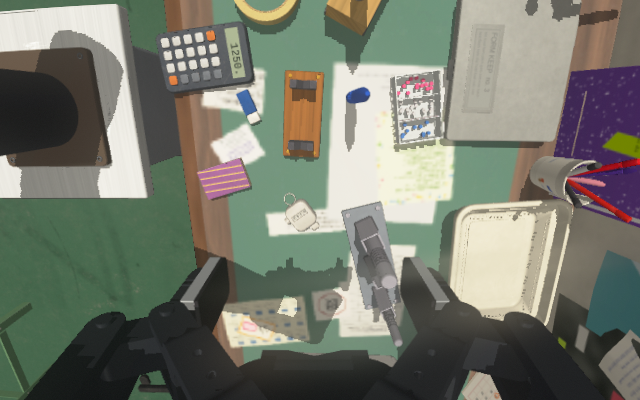

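Wrist view 2: rest plank corners at about (287,71)–(321,158) with V-heads at (303,85) and (303,150). The stand runs from (360,210) to (395,345), and the tally counter is at (300,215). Next is one close crop to check the choice and get accurate pixels.

Run:
```python
import cv2,numpy as np
a=cv2.imread('pics/w1.png')[100:240,300:450]; b=cv2.imread('pics/w2.png')[60:170,270:340]
c=cv2.imread('pics/w2.png')[195:355,330:420]
r=lambda i,f:cv2.resize(i,None,fx=f,fy=f,interpolation=cv2.INTER_CUBIC)
o=np.zeros((560,800,3),np.uint8)
for i,f,x,y in((a,2.6,0,0),(b,3.4,400,0),(c,1.7,645,0)):
    k=r(i,f);o[y:y+k.shape[0],x:x+k.shape[1]]=k[:,:800-x]
t=cv2.imread('pics/top.png')[165:215,205:290];k=r(t,3.6);o[378:378+180,0:k.shape[1]]=k
k=r(cv2.imread('pics/top.png')[215:240,295:350],7);o[380:555,400:785]=k
cv2.imwrite('pics/c1.png',o)
```

```text
(no output)
```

View pics/c1.png

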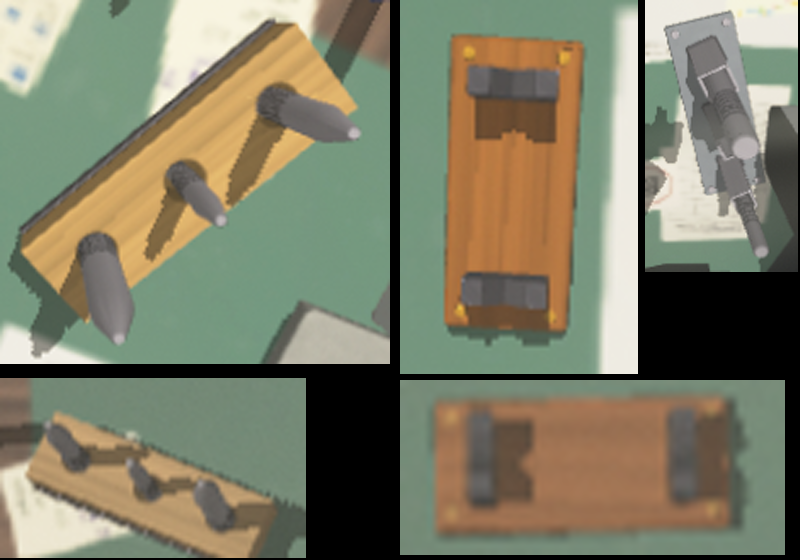

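The crop confirms three punches: far one = mid height/width (tip crop (355,133)), middle = slender, near = the thickest. The choice is the far one, wrist pixel (436,151). Computing poses.

Run:
```python
from h import *
a,b=pickle.load(open('ab.pkl','rb'));w1=pickle.load(open('w1.pkl','rb'));w2=pickle.load(open('w2.pkl','rb'))
S=lambda x,y:(a,np.array([x,y])/2.8+[179.7,119.7]);T=lambda x,y:(b,np.array([x,y])/2.8+[159.7,129.7]); T2=lambda x,y:(b,np.array([x,y-378])/3.6+[204.7,164.7])
T3=lambda x,y:(b,np.array([x-400,y-380])/7+[294.6,214.6])
W=lambda x,y:(w1,np.array([x,y])/2.6+[299.7,99.7]);V=lambda x,y:(w2,np.array([x-400,y])/3.4+[269.7,59.7])
V2=lambda x,y:(w2,np.array([x-645,y])/1.7+[329.7,194.7])
for n,o in dict(tipA=[S(212,113),T2(48,426),W(355,133)],tipB=[S(241,160),T2(130,462),W(221,221)],tipC=[S(264,151),T2(201,483),W(119,340)]).items():
    X,r=tri(o);print(n,X.round(4),r)
print('pockets w1',[atz(*W(*p),.052).round(4) for p in((276,104),(185,178),(97,248))])
print('pockets top',[atz(*T2(*p),.052).round(4) for p in((75,457),(149,491),(219,521))])
print('plank w2',[atz(*V(*p),.014).round(4) for p in((452,37),(583,42),(568,330),(447,325))])
print('plank w2 c',np.mean([atz(*V(*p),.014) for p in((452,37),(583,42),(568,330),(447,325))],0).round(4))
print('plank top c',np.mean([atz(*T3(*p),.014) for p in((435,400),(733,396),(733,532),(440,534))],0).round(4),[atz(*T3(*p),.014).round(4) for p in((435,400),(733,396),(733,532),(440,534))])
for n,v,t in(('V1',(513,78),(477,455)),('V2',(504,287),(679,455))):
    X,r=tri([V(*v),T3(*t)]);print(n,X.round(4),r, atz(*V(*v),.046).round(4),atz(*T3(*t),.046).round(4))
for n,v,t,s in(('hv',(746,146),(630,122),(563,219)),('sl',(761,251),(748,93),(692,272))):
    X,r=tri([V2(*v),T(*t),S(*s)]);print(n,X.round(4),r)
```

```text
tipA [0.583  0.2807 0.1672] [[0.4, -0.1], [-0.7, -0.0], [-1.3, 0.3]]
tipB [0.5561 0.2179 0.131 ] [[0.5, -0.4], [0.3, 0.2], [-0.2, -1.8]]
tipC [0.5216 0.1543 0.1818] [[0.4, -0.3], [0.1, 0.2], [-0.1, -1.1]]
pockets w1 [array([0.5815, 0.2812, 0.052 ]), array([0.5505, 0.22  , 0.052 ]), array([0.5186, 0.1588, 0.052 ])]
pockets top [array([0.5848, 0.2799, 0.052 ]), array([0.5489, 0.2157, 0.052 ]), array([0.5172, 0.1553, 0.052 ])]
plank w2 [array([0.4121, 0.0553, 0.014 ]), array([0.4725, 0.0532, 0.014 ]), array([ 0.4666, -0.0806,  0.014 ]), array([ 0.4063, -0.0782,  0.014 ])]
plank w2 c [ 0.4394 -0.0126  0.014 ]
plank top c [ 0.4379 -0.016   0.014 ] [array([0.4736, 0.0512, 0.014 ]), array([ 0.4651, -0.0868,  0.014 ]), array([ 0.4019, -0.0813,  0.014 ]), array([0.4111, 0.0531, 0.014 ])]
V1 [0.4411 0.0339 0.0504] [[-0.2, 0.7], [-0.3, -0.1]] [0.4412 0.0352 0.046 ] [0.4415 0.033  0.046 ]
V2 [ 0.4361 -0.0578  0.0342] [[0.2, 0.5], [-0.2, 0.1]] [ 0.4364 -0.0555  0.046 ] [ 0.4346 -0.058   0.046 ]
hv [ 0.5542 -0.2092  0.1894] [[-0.0, -0.4], [0.1, 0.1], [0.1, -0.1]]
sl [ 0.588  -0.3457  0.1487] [[-0.9, -0.8], [0.1, -0.2], [0.3, -0.3]]
```

Run:
```python
from h import *
plan([.50,.36,.36],108,-52)
```

```text
T [0.5873, 0.0538, 0.0229] W [-0.1372, -0.8564, -0.2806] mm 443 deg 54.7 tcp-> [0.5  0.36 0.36]
```

arm_command(steps=[{"translation": [0.08,0.007,0],"twist": [-0.025,-0.16,-0.05],"fingers": 0.06},{"translation": [0.16,0.014,0.005],"twist": [-0.05,-0.32,-0.1],"fingers": 0.06},{"translation": [0.24,0.02,0.01],"twist": [-0.08,-0.48,-0.16],"fingers": 0.06},{"translation": [0.32,0.03,0.015],"twist": [-0.1,-0.64,-0.21],"fingers": 0.06},{"translation": [0.4,0.04,0.02],"twist": [-0.13,-0.8,-0.26],"fingers": 0.06}])

```text
time: 3.75
eef_pos: [0.4868, 0.2276, 0.3649]
tcp_rot: [0.541, 0.732, -0.238, 0.337]
contact_force: [1.4, -0.1, -0.5]
opening: 0.53
finger_force: 0.0
```

Run:
```python
from h import *
pose();plan([.50,.36,.36],108,-52)
```

```text
t 3.75 tcp [0.4868 0.2276 0.3649] grasp [0.4824 0.2412 0.3774] x [-0.187  0.633 -0.752] z [ 0.236 -0.714 -0.659] q [ 0.59  0.07  1.74 -0.81  1.61  0.37] F [ 1.4 -0.1 -0.5] op 0.53 ff 0.0
T [0.1133, 0.0696, -0.1176] W [0.0029, -0.0542, -0.0174] mm 133 deg 3.4 tcp-> [0.5  0.36 0.36]
```

```bash
cat > kin.py <<'E'
from h import *
D=[([1.178,.2872,1.5782,0,1.2786,-.15],[.162,.6546,.2299]),([.75,-.12,1.75,0,1.5,.36],[.3108,.4268,.3731]),([.21,-.18,1.8,0,1.52,-.18],[.4616,.1995,.3786]),([-.39,-.27,1.87,0,1.54,-.39],[.4583,-.0778,.3788]),([.59,.07,1.74,-.81,1.61,.37],[.4868,.2276,.3649])]
def fk(q,P):
    h,L1,L2,L3,d,e=P;r=lambda s:Ro.from_euler('ZYYZYZ'[:0] or 'z',0)
    R=Ro.from_euler('z',q[0]);p=np.array([0,0,h]);p=p+R.apply([0,d,0]);R=R*Ro.from_euler('y',q[1]);p=p+R.apply([0,0,L1]);el=p
    R=R*Ro.from_euler('y',q[2]);p=p+R.apply([e,0,L2]);w=p;R=R*Ro.from_euler('z',q[3])*Ro.from_euler('y',q[4])
    p=p+R.apply([0,0,L3]);return p,R*Ro.from_euler('z',q[5]),w,el
E
python3 - <<'E'
from kin import *
f=lambda P:np.concatenate([fk(q,P)[0]-x for q,x in D])
o=least_squares(f,[.3,.43,.57,.3,.1,0]);print(o.x.round(4),(f(o.x)*1e3).round(1))
q,x=D[4];p,R,w,el=fk(q,o.x);print(R.as_matrix().round(2),w,el)
E
```

```text
[0.2398 0.4388 0.5709 0.2537 0.1009 0.0123] [-0.1 -0.4 -0.5  0.6  1.1  2.6 -2.   1.6 -1.2 -0.4 -1.4  1.2  0.7 -0.7
 -2.1]
[[-0.95 -0.2   0.24]
 [-0.31  0.63 -0.71]
 [-0.01 -0.75 -0.66]] [0.42778916 0.40783023 0.53027213] [-0.03062068  0.10089933  0.67751167]
```

```bash
cat >> kin.py <<'E'
P=np.array([.2398,.4388,.5709,.2537,.1009,.0123])
lo=np.array([-2.77,-.9,.21,-1.53,.24,-2.84]);hi=np.array([2.77,2.22,2.48,4.67,2.81,2.84])
TR=Ro.from_quat(np.array([.541,.732,-.238,.337])/np.linalg.norm([.541,.732,-.238,.337])); OFF=(fk(D[4][0],P)[1].inv()*TR)
OFF=Ro.from_euler('z',np.round(OFF.as_euler('zyx')[0]/(np.pi/2))*np.pi/2)
def ik(g,az,tilt,q0):
    R=rot(az,tilt);p=np.array(g)+R.apply([0,0,.019])
    f=lambda q:np.r_[(fk(q,P)[0]-p)*5,((fk(q,P)[1]*OFF).inv()*R).as_rotvec()]
    o=least_squares(f,np.clip(q0,lo+.01,hi-.01),bounds=(lo,hi));print('g',np.round(g,3),az,tilt,'q',o.x.round(2),'err',o.cost.round(6));return o.x
E
python3 - <<'E'
from kin import *
q=np.array(D[4][0])
c=np.array([.583,.281,.085]);z=rot(108,-52).apply([0,0,1])
q=ik(c-.12*z,108,-52,q);q=ik(c,108,-52,q);q=ik(c+[0,0,.16],108,-52,q)
u=np.array([.053,.9986,0]);A=np.array([.439,-.013,.052])
q=ik(A+[0,.1,.2],98,-10,q);q=ik(A-.018*u+[0,0,.15],87,38,q);q=ik(A-.018*u,87,38,q)
q=ik(A+[0,0,.15],87,0,q);q=ik(A+.022*u,87,-52,q);q=ik(A+.022*u+[0,0,.2],87,-52,q)
t=np.array([.573,-.277,.137]);q=ik(t+[-.05,.1,.15],70,0,q);q=ik(t+[0,0,.15],55,38,q);q=ik(t,55,38,q)
E
```

```text
g [0.554 0.371 0.159] 108 -52 q [ 0.7   0.59  1.51 -0.82  1.51  0.64] err 0.0
g [0.583 0.281 0.085] 108 -52 q [ 0.57  0.62  1.64 -0.9   1.34  0.69] err 0.0
g [0.583 0.281 0.245] 108 -52 q [ 0.57  0.41  1.59 -0.87  1.49  0.5 ] err 0.0
g [0.439 0.087 0.252] 98 -10 q [ 0.06 -0.23  2.11 -0.18  1.26 -0.02] err 0.0
g [ 0.438 -0.031  0.202] 87 38 q [-0.61 -0.09  2.17  0.55  1.47 -0.73] err 0.0
g [ 0.438 -0.031  0.052] 87 38 q [-0.61  0.19  2.22  0.6   1.19 -0.91] err 0.0
g [ 0.439 -0.013  0.202] 87 0 q [-0.26 -0.22  2.18 -0.    1.17 -0.21] err 0.0
g [0.44  0.009 0.052] 87 -52 q [ 0.2   0.32  2.16 -0.96  1.19  0.88] err 0.0
g [0.44  0.009 0.252] 87 -52 q [ 0.2  -0.04  2.1  -0.88  1.45  0.54] err 0.0
g [ 0.523 -0.177  0.287] 70 0 q [-0.51 -0.01  1.84 -0.    1.31 -0.16] err 0.0
g [ 0.573 -0.277  0.287] 55 38 q [-0.84  0.2   1.71  0.65  1.45 -0.38] err 0.0
g [ 0.573 -0.277  0.137] 55 38 q [-0.84  0.36  1.8   0.69  1.24 -0.55] err 0.0
```

Run:
```python
from h import *
z=rot(108,-52).apply([0,0,1]);plan(np.array([.583,.281,.085])-.12*z,108,-52,True)
```

```text
T [0.3093, 0.138, 0.091] W [0.0029, -0.0542, -0.0174] mm 263 deg 3.4 tcp-> [0.558 0.357 0.147]
```

arm_command(steps=[{"translation": [0.05,0.03,-0.03],"twist": [0,-0.02,-0.01],"fingers": 0.1},{"translation": [0.12,0.07,-0.03],"twist": [0,-0.054,-0.017],"fingers": 0.1},{"translation": [0.19,0.1,0],"twist": [0.003,-0.054,-0.017],"fingers": 0.1},{"translation": [0.26,0.138,0.05],"twist": [0.003,-0.054,-0.017],"fingers": 0.1},{"translation": [0.309,0.138,0.091],"twist": [0.003,-0.054,-0.017],"fingers": 0.1}])

```text
time: 4.38
eef_pos: [0.5587, 0.3554, 0.1439]
tcp_rot: [0.53, 0.728, -0.258, 0.351]
contact_force: [-0.1, 0.1, -0.2]
opening: 0.552
finger_force: 0.0
```

Run:
```python
from h import *
pose();plan([.583,.281,.085],108,-52,True)
p=wrist('w3.png')
for X in([.583,.281,.17],[.583,.281,.134],[.583,.281,.085],[.619,.365,.16],[.474,.375,.16]): print(proj(p,X).round(0))
```

```text
t 4.38 tcp [0.5587 0.3554 0.1439] grasp [0.5541 0.3696 0.1557] x [-0.191  0.59  -0.784] z [ 0.238 -0.747 -0.62 ] q [ 0.69  0.59  1.51 -0.82  1.51  0.64] F [-0.1  0.1 -0.2] op 0.552 ff 0.0
T [-0.0033, 0.0009, 0.1559] W [-0.0039, -0.0057, -0.0002] mm 117 deg 0.4 tcp-> [0.588 0.267 0.073]
[314. 313.]
[314. 265.]
[314. 207.]
[422. 293.]
[120. 282.]
```

View pics/w3.png

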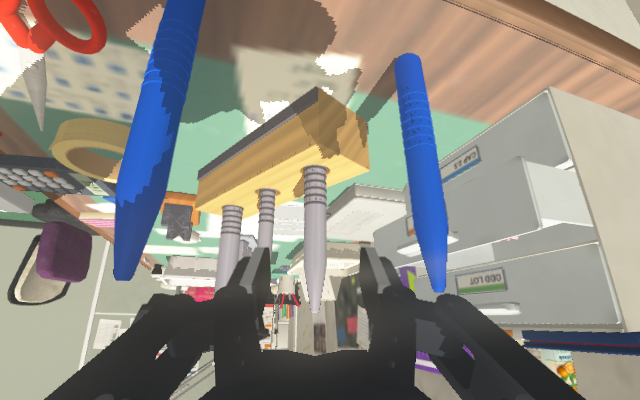

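Wrist view 3: the medium punch is centred between the fingers, tip at (315,310), ringed base at (315,180). Blue look-alikes on both sides, (125,275) and (440,290), are clear of the path. Advance and grip.

arm_command(steps=[{"translation": [-0.001,0.001,0.05],"twist": [0,0,0],"fingers": 0.1},{"translation": [-0.003,0.001,0.1],"twist": [0,-0.005,0],"fingers": 0.1},{"translation": [-0.003,0.001,0.14],"twist": [0,-0.005,0],"fingers": 0.1},{"translation": [-0.003,0.001,0.156],"twist": [0,-0.005,0],"fingers": 0.1},{"translation": [-0.003,0.001,0.156],"twist": [0,-0.005,0],"fingers": 0.1}])

```text
time: 5.05
eef_pos: [0.5871, 0.2651, 0.0759]
tcp_rot: [0.53, 0.726, -0.26, 0.353]
contact_force: [-0.6, 0.3, -0.9]
opening: 0.549
finger_force: 0.0
```

arm_command(steps=[{"translation": [0,0,0],"twist": [0,0,0],"fingers": -0.5},{"translation": [0,0,0],"twist": [0,0,0],"fingers": -0.8},{"translation": [0,0,0],"twist": [0,0,0],"fingers": -1},{"translation": [0,0,0],"twist": [0,0,0],"fingers": -1}], grip_force=60)

```text
time: 5.55
eef_pos: [0.5877, 0.2658, 0.0768]
tcp_rot: [0.529, 0.726, -0.259, 0.354]
contact_force: [-1.1, 2.2, 5.3]
opening: 0.205
finger_force: 58.5
```

Run:
```python
from h import *
s,R=pose();plan(s['eef_pos']+[0,0,.13],108,-52)
```

```text
t 5.55 tcp [0.5877 0.2658 0.0768] grasp [0.5832 0.2801 0.0885] x [-0.189  0.586 -0.788] z [ 0.24  -0.751 -0.615] q [ 0.56  0.61  1.63 -0.9   1.34  0.68] F [-1.1  2.2  5.3] op 0.205 ff 58.5
T [-0.1366, -0.0003, -0.1067] W [-0.004, 0.0004, -0.0013] mm 130 deg 0.3 tcp-> [0.588 0.266 0.207]
```

arm_command(steps=[{"translation": [-0.021,0,-0.016],"twist": [0,0,0],"fingers": -1},{"translation": [-0.053,0,-0.041],"twist": [0,0,0],"fingers": -1},{"translation": [-0.1,0,-0.078],"twist": [0,0,0],"fingers": -1},{"translation": [-0.1366,0,-0.1067],"twist": [0,0,0],"fingers": -1},{"translation": [-0.1366,0,-0.1067],"twist": [0,0,0],"fingers": -1}], grip_force=80)

```text
time: 6.18
eef_pos: [0.589, 0.2658, 0.209]
tcp_rot: [0.531, 0.726, -0.257, 0.354]
contact_force: [-0.0, -0.0, -1.9]
opening: 0.195
finger_force: 78.2
```

Run:
```python
from h import *
s,R=pose();p=wrist('w4.png')
g=s['eef_pos']-.019*R[:,2]
for d in(-.078,-.045,.046,.082): print(d,proj(p,g+[0,0,d]).round(1))
plan([.48,.13,.29],97,-7,True)
```

```text
t 6.17 tcp [0.589  0.2658 0.209 ] grasp [0.5844 0.28   0.2207] x [-0.186  0.589 -0.787] z [ 0.242 -0.749 -0.617] q [ 0.56  0.44  1.6  -0.87  1.46  0.52] F [-0.  -0.  -1.9] op 0.195 ff 78.2
-0.078 [312.7 139.1]
-0.045 [312.7 193.1]
0.046 [312.9 389.5]
0.082 [313.1 488.8]
T [-0.1492, -0.1924, 0.0496] W [0.0887, 0.7459, 0.1603] mm 186 deg 46.1 tcp-> [0.48  0.128 0.271]
```

View pics/w4.png

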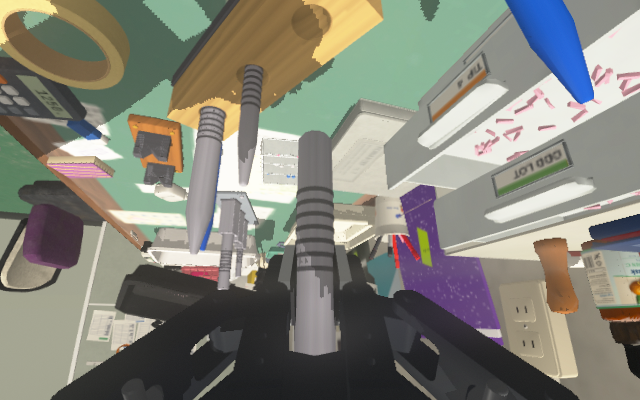

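Wrist view 4: the punch is held, with its head at (315,133) as predicted; the other two still stand in the carrier. Next I raise it and rotate.

Run:
```python
from h import *
for g,az,t in(([.575,.275,.28],107,-43),([.555,.25,.325],105,-34),([.53,.21,.34],102,-24),([.505,.17,.335],99,-14),([.475,.12,.32],96,-5)):
  plan(g,az,t,True)
```

```text
T [-0.063, -0.0126, -0.0498] W [0.0077, 0.148, 0.0091] mm 61 deg 8.9 tcp-> [0.579 0.263 0.266]
T [-0.1209, -0.0487, -0.0691] W [0.0298, 0.2979, 0.0342] mm 111 deg 18.1 tcp-> [0.558 0.24  0.309]
T [-0.1576, -0.097, -0.0512] W [0.0579, 0.4643, 0.0767] mm 144 deg 28.5 tcp-> [0.532 0.202 0.323]
T [-0.1737, -0.1449, -0.0174] W [0.0791, 0.6302, 0.1249] mm 170 deg 38.8 tcp-> [0.506 0.165 0.317]
T [-0.1866, -0.2028, 0.0327] W [0.0943, 0.7787, 0.1772] mm 208 deg 48.2 tcp-> [0.475 0.118 0.301]
```

arm_command(steps=[{"translation": [-0.063,-0.013,-0.05],"twist": [0.008,0.148,0.009],"fingers": -1},{"translation": [-0.121,-0.049,-0.069],"twist": [0.03,0.298,0.034],"fingers": -1},{"translation": [-0.158,-0.097,-0.051],"twist": [0.058,0.464,0.077],"fingers": -1},{"translation": [-0.174,-0.145,-0.017],"twist": [0.079,0.63,0.125],"fingers": -1},{"translation": [-0.187,-0.203,0.033],"twist": [0.094,0.779,0.177],"fingers": -1}])

```text
time: 6.85
eef_pos: [0.4743, 0.1171, 0.2999]
tcp_rot: [0.669, 0.742, -0.029, 0.031]
contact_force: [0.3, -1.4, -3.2]
opening: 0.199
finger_force: 78.3
```

Run:
```python
from h import *
pose()
A=np.array([.439,-.013,.052]);u=np.array([.053,.9986,0]);g=A-.02*u
for t,k,az in((5,.25,94),(16,.5,91),(27,.75,89),(38,1,87)):
  c=np.array([.475,.12,.32])*(1-k)+(g+[0,0,.14])*k
  plan(c,az,t,True)
```

```text
t 6.85 tcp [0.4743 0.1171 0.2999] grasp [0.4741 0.1187 0.3188] x [-0.104  0.991 -0.085] z [ 0.007 -0.085 -0.996] q [ 0.08 -0.17  1.93 -0.09  1.38 -0.01] F [ 0.3 -1.4 -3.2] op 0.199 ff 78.3
T [-0.0398, -0.0161, 0.0446] W [-0.0018, 0.1648, 0.0331] mm 46 deg 10.1 tcp-> [0.466 0.083 0.269]
T [-0.0808, -0.0331, 0.0901] W [-0.0099, 0.348, 0.083] mm 94 deg 21.5 tcp-> [0.456 0.049 0.238]
T [-0.1221, -0.0498, 0.1347] W [-0.0244, 0.5309, 0.1154] mm 141 deg 32.6 tcp-> [0.447 0.014 0.207]
T [-0.164, -0.0663, 0.1785] W [-0.0454, 0.7135, 0.1464] mm 188 deg 43.8 tcp-> [ 0.439 -0.021  0.177]
```

arm_command(steps=[{"translation": [-0.04,-0.016,0.03],"twist": [-0.002,0.165,0.033],"fingers": -1},{"translation": [-0.081,-0.033,0.075],"twist": [-0.01,0.348,0.083],"fingers": -1},{"translation": [-0.122,-0.05,0.12],"twist": [-0.024,0.531,0.115],"fingers": -1},{"translation": [-0.164,-0.066,0.178],"twist": [-0.045,0.713,0.146],"fingers": -1},{"translation": [-0.164,-0.066,0.178],"twist": [-0.045,0.713,0.146],"fingers": -1}])

```text
time: 7.48
eef_pos: [0.4357, -0.0232, 0.1725]
tcp_rot: [0.69, 0.646, 0.233, -0.228]
contact_force: [-0.0, 0.1, -2.6]
opening: 0.196
finger_force: 78.6
```

Run:
```python
from h import *
s,R=pose()
A=np.array([.439,-.013,.052]);u=np.array([.053,.9986,0]);g=A-.02*u
for h in(.09,.04,.015,.003): plan(g+[0,0,h],87,38,True)
p=wrist('w5.png')
import cv2
a=shot('scene');b=shot('top')
r=lambda i,f:cv2.resize(i[:,:,::-1],None,fx=f,fy=f,interpolation=cv2.INTER_CUBIC)
o=np.zeros((600,800,3),np.uint8)
k=r(p['pixels'],.62);o[:k.shape[0],:k.shape[1]]=k
k=r(a['pixels'][170:270,260:360],3.4);o[250:250+k.shape[0],:k.shape[1]]=k
k=r(b['pixels'][190:270,270:370],4);o[270:590,400:800]=k
cv2.imwrite('pics/c5.png',o)
```

```text
t 7.47 tcp [ 0.4357 -0.0232  0.1725] grasp [ 0.4352 -0.035   0.1874] x [0.056 0.785 0.617] z [ 0.027  0.616 -0.787] q [-0.61 -0.06  2.17  0.55  1.45 -0.73] F [-0.   0.1 -2.6] op 0.196 ff 78.6
T [-0.0351, 0.0045, 0.0494] W [-0.0054, -0.0015, -0.0139] mm 46 deg 0.9 tcp-> [ 0.439 -0.021  0.127]
T [-0.0763, 0.0054, 0.1019] W [-0.0054, -0.0015, -0.0139] mm 96 deg 0.9 tcp-> [ 0.439 -0.021  0.077]
T [-0.0968, 0.0059, 0.1281] W [-0.0054, -0.0015, -0.0139] mm 121 deg 0.9 tcp-> [ 0.439 -0.021  0.052]
T [-0.1067, 0.0061, 0.1407] W [-0.0054, -0.0015, -0.0139] mm 133 deg 0.9 tcp-> [ 0.439 -0.021  0.04 ]
```

View pics/c5.png

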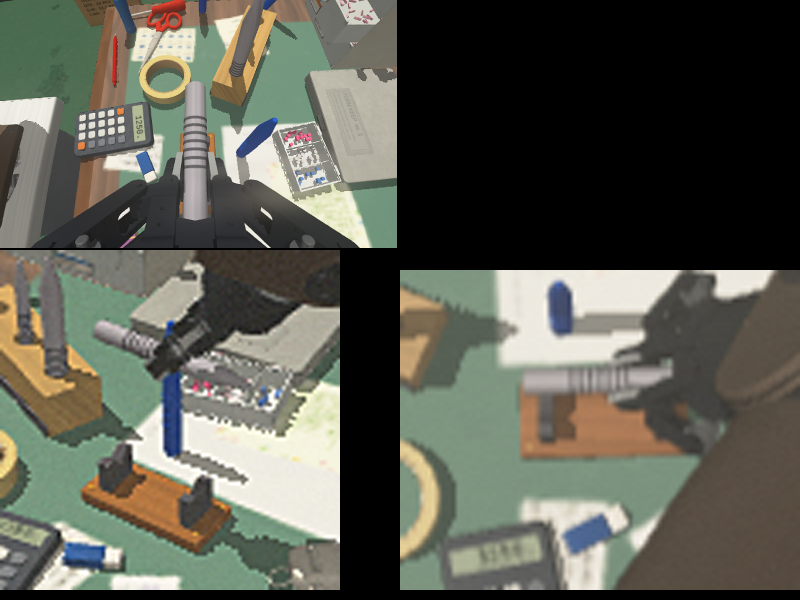

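Composite view: the punch is held horizontal above the rest, head left (top-camera pixel ≈(301,217)), V-heads below it free. I'll check the tilt numerically.

Run:
```python
from h import *
a,b=pickle.load(open('ab.pkl','rb'))
X,r=tri([(a,[260+97/3.4,170+79/3.4]),(b,[270+124/4,190+111/4])]);print(X.round(4),r)
```

```text
[0.4416 0.0434 0.1876] [[0.4, -0.1], [-0.3, 0.3]]
```

arm_command(steps=[{"translation": [-0.035,0.004,0.049],"twist": [-0.005,-0.001,-0.014],"fingers": -1},{"translation": [-0.076,0.005,0.102],"twist": [-0.005,-0.001,-0.014],"fingers": -1},{"translation": [-0.09,0.006,0.119],"twist": [-0.005,-0.001,-0.014],"fingers": -1},{"translation": [-0.1,0.006,0.132],"twist": [-0.005,-0.001,-0.014],"fingers": -1},{"translation": [-0.1055,0.006,0.139],"twist": [-0.005,-0.001,-0.014],"fingers": -1}])

```text
time: 8.25
eef_pos: [0.4458, -0.0199, 0.0493]
tcp_rot: [0.681, 0.657, 0.238, -0.218]
contact_force: [-0.5, -1.1, -3.1]
opening: 0.199
finger_force: 78.7
```

Run:
```python
from h import *
s,R=pose()
A=np.array([.439,-.013,.052]);u=np.array([.053,.9986,0]);g=A-.02*u
for h in(.003,.001,-.001): plan(g+[0,0,h],87,38,True)
a=shot('scene');b=shot('top');w=wrist();pickle.dump((a,b,w),open('c6.pkl','wb'))
```

```text
t 8.25 tcp [ 0.4458 -0.0199  0.0493] grasp [ 0.445  -0.0315  0.0643] x [0.023 0.792 0.61 ] z [ 0.038  0.609 -0.792] q [-0.59  0.18  2.2   0.6   1.2  -0.91] F [-0.5 -1.1 -3.1] op 0.199 ff 78.7
T [-0.0092, -0.0097, 0.0083] W [0.0058, 0.0066, 0.018] mm 12 deg 1.2 tcp-> [ 0.439 -0.021  0.04 ]
T [-0.0108, -0.0098, 0.0104] W [0.0058, 0.0066, 0.018] mm 13 deg 1.2 tcp-> [ 0.439 -0.021  0.038]
T [-0.0124, -0.0098, 0.0125] W [0.0058, 0.0066, 0.018] mm 15 deg 1.2 tcp-> [ 0.439 -0.021  0.036]
```

arm_command(steps=[{"translation": [-0.004,-0.005,0.003],"twist": [0.005,0.006,0.018],"fingers": -1},{"translation": [-0.009,-0.009,0.008],"twist": [0.005,0.006,0.018],"fingers": -1},{"translation": [-0.009,-0.009,0.008],"twist": [0.005,0.006,0.018],"fingers": -1},{"translation": [-0.009,-0.009,0.008],"twist": [0.005,0.006,0.018],"fingers": -1}])

```text
time: 8.9
eef_pos: [0.4379, -0.0213, 0.0394]
tcp_rot: [0.687, 0.65, 0.236, -0.225]
contact_force: [-1.2, 0.8, -2.9]
opening: 0.199
finger_force: 78.7
```

Run:
```python
from h import *
s,R=pose()
A=np.array([.439,-.013,.052]);u=np.array([.053,.9986,0]);g=A-.02*u
for h in(.002,0,-.001): plan(g+[0,0,h],87,38,True)
```

```text
t 8.9 tcp [ 0.4379 -0.0213  0.0394] grasp [ 0.4372 -0.033   0.0544] x [0.044 0.786 0.616] z [ 0.032  0.615 -0.788] q [-0.61  0.19  2.22  0.6   1.19 -0.91] F [-1.2  0.8 -2.9] op 0.199 ff 78.7
T [-0.0003, 0.0009, 0.0005] W [-0.0001, -0.0008, -0.0027] mm 1 deg 0.2 tcp-> [ 0.439 -0.021  0.039]
T [-0.0019, 0.0009, 0.0026] W [-0.0001, -0.0008, -0.0027] mm 3 deg 0.2 tcp-> [ 0.439 -0.021  0.037]
T [-0.0027, 0.0009, 0.0036] W [-0.0001, -0.0008, -0.0027] mm 3 deg 0.2 tcp-> [ 0.439 -0.021  0.036]
```

arm_command(steps=[{"translation": [-0.001,0.001,0.0015],"twist": [0,0,0],"fingers": -1},{"translation": [-0.002,0.001,0.003],"twist": [0,0,0],"fingers": -1},{"translation": [-0.002,0.001,0.003],"twist": [0,0,0],"fingers": -1}], grip_force=40)

```text
time: 9.28
eef_pos: [0.4387, -0.0213, 0.0383]
tcp_rot: [0.686, 0.65, 0.236, -0.226]
contact_force: [-5.6, -1.8, 7.6]
opening: 0.2
finger_force: 80.0
```

arm_command(steps=[{"translation": [-0.001,0,0.001],"twist": [0,0,0],"fingers": -1},{"translation": [-0.001,0,0.0015],"twist": [0,0,0],"fingers": -1}], grip_force=20)

```text
time: 9.52
eef_pos: [0.4387, -0.0212, 0.0382]
tcp_rot: [0.685, 0.651, 0.237, -0.227]
contact_force: [-9.4, -5.4, 16.1]
opening: 0.199
finger_force: 81.2
```

arm_command(steps=[{"translation": [0,0,0],"twist": [0,0,0],"fingers": -0.45},{"translation": [0,0,0],"twist": [0,0,0],"fingers": -0.2},{"translation": [0,0,0],"twist": [0,0,0],"fingers": 0},{"translation": [0,0,0],"twist": [0,0,0],"fingers": 0},{"translation": [0,0,0],"twist": [0,0,0],"fingers": 0}])

```text
time: 10.15
eef_pos: [0.4386, -0.0209, 0.0353]
tcp_rot: [0.687, 0.65, 0.236, -0.225]
contact_force: [0.4, -0.6, -0.6]
opening: 0.497
finger_force: 0.0
```

Run:
```python
from h import *
s,R=pose();plan(s['eef_pos']-.1*R[:,2],None,0);plan([.44,-.015,.2],87,30,True)
```

```text
t 10.15 tcp [ 0.4386 -0.0209  0.0353] grasp [ 0.438  -0.0326  0.0502] x [0.044 0.786 0.616] z [ 0.032  0.616 -0.787] q [-0.6   0.2   2.21  0.6   1.19 -0.91] F [ 0.4 -0.6 -0.6] op 0.497 ff 0.0
T [-0.0, -0.0, -0.1333] W [0.0, 0.0, 0.0] mm 100 deg 0.0 tcp-> [ 0.435 -0.082  0.114]
T [0.1381, 0.001, -0.143] W [-0.0006, -0.1342, -0.0025] mm 149 deg 8.1 tcp-> [ 0.44  -0.006  0.184]
```

arm_command(steps=[{"translation": [0,0,-0.04],"twist": [0,0,0],"fingers": 0},{"translation": [0,0,-0.1],"twist": [0,0,0],"fingers": 0},{"translation": [0,0,-0.17],"twist": [0,0,0],"fingers": 0},{"translation": [0.06,0,-0.23],"twist": [0,-0.1,0],"fingers": 0},{"translation": [0.1,0,-0.27],"twist": [0,-0.27,0],"fingers": 0}])

```text
time: 10.78
eef_pos: [0.4358, -0.0882, 0.2433]
tcp_rot: [0.715, 0.674, 0.136, -0.128]
contact_force: [0.5, 0.2, -1.3]
opening: 0.497
finger_force: 0.0
```

Run:
```python
from h import *
import cv2
s,R=pose();w=wrist();b=shot('top');a=shot('scene');pickle.dump((a,b,w),open('c7.pkl','wb'))
c=np.array([.439,-.013,.052]);u=np.array([.053,.9986,0])
pw=proj(w,c).astype(int);print(pw,proj(w,c+.058*u),proj(w,c-.102*u))
r=lambda i,f:cv2.resize(i[:,:,::-1],None,fx=f,fy=f,interpolation=cv2.INTER_CUBIC)
o=np.zeros((600,800,3),np.uint8)
x0=max(0,pw[0]-80);y0=max(0,pw[1]-110);k=r(w['pixels'][y0:y0+200,x0:x0+160],2.5);print('w',x0,y0)
k=k[:600,:400];o[:k.shape[0],:k.shape[1]]=k
k=r(a['pixels'][200:280,260:360],4)[:300];o[:300,400:800]=k[:300]
k=r(b['pixels'][200:260,280:380],4);o[320:560,400:800]=k
cv2.imwrite('pics/c7.png',o)
for g,az,t in(([.44,.0,.24],87,20),([.44,.01,.24],87,-20),([.44,.02,.24],87,-52)): plan(g,az,t,True)
```

```text
t 10.78 tcp [ 0.4358 -0.0882  0.2433] grasp [ 0.4354 -0.0952  0.261 ] x [0.054 0.929 0.367] z [ 0.021  0.366 -0.93 ] q [-0.61 -0.18  2.08  0.32  1.46 -0.62] F [ 0.5  0.2 -1.3] op 0.497 ff 0.0
[313 176] [313.36293972 128.27467833] [313.80233806 263.28129445]
w 233 66
T [0.1039, -0.0022, 0.0743] W [0.0056, -0.0261, 0.003] mm 96 deg 1.6 tcp-> [0.44  0.006 0.222]
T [0.1002, -0.0029, 0.0728] W [0.0064, -0.6928, 0.0009] mm 93 deg 41.6 tcp-> [0.44  0.004 0.222]
T [0.1051, -0.0035, 0.0659] W [0.0067, -1.2261, -0.001] mm 93 deg 73.6 tcp-> [0.439 0.005 0.228]
```

View pics/c7.png

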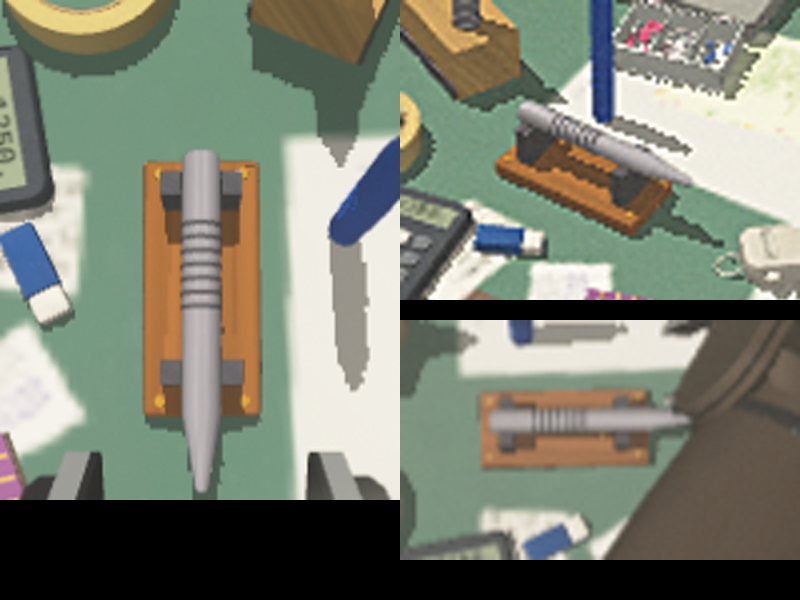

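The view shows the punch lying in both V-heads, head at wrist pixel (313.8,126), tip (313.8,262), within about 1 mm of prediction. Next I swing to the other side for the fresh grasp.

arm_command(steps=[{"translation": [0.03,-0.001,-0.01],"twist": [0.001,-0.17,0],"fingers": 0},{"translation": [0.06,-0.002,0.01],"twist": [0.003,-0.35,0],"fingers": 0},{"translation": [0.08,-0.003,0.03],"twist": [0.005,-0.52,0],"fingers": 0},{"translation": [0.1,-0.003,0.05],"twist": [0.006,-0.69,0.001],"fingers": 0},{"translation": [0.11,-0.003,0.065],"twist": [0.006,-0.86,0.001],"fingers": 0}])

```text
time: 11.55
eef_pos: [0.4376, 0.0087, 0.225]
tcp_rot: [0.7, 0.665, -0.192, 0.175]
contact_force: [-0.9, 0.5, 0.7]
opening: 0.502
finger_force: 0.0
```

Run:
```python
from h import *
pose()
A=np.array([.439,-.013,.052]);u=np.array([.053,.9986,0]);g=A+.022*u
for h,t in((.15,-42),(.11,-52),(.06,-52)): plan(g+[0,0,h],87,t,True)
```

```text
t 11.55 tcp [0.4376 0.0087 0.225 ] grasp [0.4383 0.0182 0.2414] x [ 0.042  0.864 -0.501] z [-0.036 -0.5   -0.865] q [ 0.07 -0.15  2.11 -0.54  1.3   0.3 ] F [-0.9  0.5  0.7] op 0.502 ff 0.0
T [0.0105, 0.0039, 0.051] W [-0.0087, -0.1987, 0.0037] mm 39 deg 11.9 tcp-> [ 0.44  -0.004  0.188]
T [0.033, 0.0044, 0.0959] W [-0.0084, -0.3653, 0.0045] mm 76 deg 21.9 tcp-> [ 0.439 -0.006  0.15 ]
T [0.0664, 0.0051, 0.1536] W [-0.0084, -0.3653, 0.0045] mm 126 deg 21.9 tcp-> [ 0.439 -0.006  0.1  ]
```

arm_command(steps=[{"translation": [0.005,0.002,0.03],"twist": [-0.004,-0.15,0.002],"fingers": 0},{"translation": [0.02,0.004,0.065],"twist": [-0.008,-0.3,0.004],"fingers": 0},{"translation": [0.033,0.0044,0.096],"twist": [-0.008,-0.365,0.0045],"fingers": 0},{"translation": [0.05,0.005,0.125],"twist": [-0.008,-0.365,0.0045],"fingers": 0},{"translation": [0.05,0.005,0.125],"twist": [-0.008,-0.365,0.0045],"fingers": 0}])

```text
time: 12.18
eef_pos: [0.4376, -0.0067, 0.1228]
tcp_rot: [0.652, 0.62, -0.319, 0.297]
contact_force: [0.3, -1.1, 0.3]
opening: 0.499
finger_force: 0.0
```

Run:
```python
from h import *
pose()
A=np.array([.439,-.013,.053]);u=np.array([.053,.9986,0]);g=A+.022*u
for h,t in((.06,-52),(.02,-52),(0,-52)): plan(g+[0,0,h],87,t,True)
```

```text
t 12.18 tcp [ 0.4376 -0.0067  0.1228] grasp [0.4386 0.0082 0.1345] x [ 0.027  0.618 -0.785] z [-0.048 -0.784 -0.619] q [ 0.19  0.15  2.16 -0.91  1.29  0.72] F [ 0.3 -1.1  0.3] op 0.499 ff 0.0
T [0.0232, 0.0025, 0.0168] W [-0.0065, -0.004, 0.0049] mm 22 deg 0.5 tcp-> [ 0.439 -0.006  0.101]
T [0.0651, 0.0029, 0.0498] W [-0.0065, -0.004, 0.0049] mm 62 deg 0.5 tcp-> [ 0.439 -0.006  0.061]
T [0.086, 0.0031, 0.0663] W [-0.0065, -0.004, 0.0049] mm 81 deg 0.5 tcp-> [ 0.439 -0.006  0.041]
```

arm_command(steps=[{"translation": [0.023,0.0025,0.017],"twist": [-0.006,-0.004,0.005],"fingers": 0},{"translation": [0.05,0.003,0.038],"twist": [-0.006,-0.004,0.005],"fingers": 0},{"translation": [0.075,0.003,0.058],"twist": [-0.006,-0.004,0.005],"fingers": 0},{"translation": [0.086,0.003,0.066],"twist": [-0.006,-0.004,0.005],"fingers": 0},{"translation": [0.086,0.003,0.066],"twist": [-0.006,-0.004,0.005],"fingers": 0}])

```text
time: 12.8
eef_pos: [0.4428, -0.0053, 0.0452]
tcp_rot: [0.653, 0.617, -0.315, 0.304]
contact_force: [-0.8, -0.4, 0.9]
opening: 0.498
finger_force: 0.0
```

Run:
```python
from h import *
pose()
A=np.array([.439,-.013,.053]);u=np.array([.053,.9986,0]);g=A+.022*u
plan(g,87,-52,True)
```

```text
t 12.8 tcp [ 0.4428 -0.0053  0.0452] grasp [0.4435 0.0097 0.0569] x [ 0.039  0.615 -0.787] z [-0.036 -0.787 -0.617] q [ 0.19  0.32  2.15 -0.97  1.19  0.88] F [-0.8 -0.4  0.9] op 0.498 ff 0.0
T [0.0034, -0.0045, 0.0042] W [0.0049, -0.0011, -0.0064] mm 5 deg 0.5 tcp-> [ 0.439 -0.006  0.041]
```

arm_command(steps=[{"translation": [0.003,-0.003,0.003],"twist": [0.003,0,-0.004],"fingers": 0},{"translation": [0.003,-0.003,0.003],"twist": [0.003,0,-0.004],"fingers": 0}])

```text
time: 13.05
eef_pos: [0.4409, -0.0052, 0.0426]
tcp_rot: [0.653, 0.618, -0.316, 0.303]
contact_force: [0.1, 0.8, -0.4]
opening: 0.499
finger_force: 0.0
```

Run:
```python
from h import *
pose()
A=np.array([.439,-.013,.053]);u=np.array([.053,.9986,0]);g=A+.022*u
plan(g,87,-52,True)
```

```text
t 13.05 tcp [ 0.4409 -0.0052  0.0426] grasp [0.4416 0.0097 0.0543] x [ 0.036  0.616 -0.787] z [-0.038 -0.786 -0.617] q [ 0.19  0.33  2.15 -0.97  1.19  0.88] F [ 0.1  0.8 -0.4] op 0.499 ff 0.0
T [0.0007, -0.002, 0.0019] W [0.0034, -0.0017, -0.0037] mm 2 deg 0.3 tcp-> [ 0.439 -0.006  0.041]
```

Good. Close, then lift gently.

arm_command(steps=[{"translation": [0.001,-0.002,0.001],"twist": [0.003,0,-0.003],"fingers": -0.4},{"translation": [0.001,-0.002,0.001],"twist": [0.003,0,-0.003],"fingers": -0.7},{"translation": [0.001,-0.002,0.001],"twist": [0.003,0,-0.003],"fingers": -1},{"translation": [0.001,-0.002,0.001],"twist": [0.003,0,-0.003],"fingers": -1}], grip_force=90)

```text
time: 13.55
eef_pos: [0.4391, -0.0052, 0.0413]
tcp_rot: [0.652, 0.619, -0.318, 0.301]
contact_force: [-1.8, 4.0, 2.8]
opening: 0.201
finger_force: 87.8
```

Run:
```python
from h import *
s,R=pose()
g=s['eef_pos']-.019*R[:,2]
for h in (.01,.05,.11,.17): plan(s['eef_pos']+[0,0,h],None,0)
```

```text
t 13.55 tcp [ 0.4391 -0.0052  0.0413] grasp [0.4398 0.0097 0.053 ] x [ 0.033  0.616 -0.787] z [-0.042 -0.786 -0.617] q [ 0.19  0.33  2.15 -0.96  1.19  0.88] F [-1.8  4.   2.8] op 0.201 ff 87.8
T [-0.0105, -0.0, -0.0082] W [0.0, 0.0, 0.0] mm 10 deg 0.0 tcp-> [ 0.439 -0.005  0.051]
T [-0.0525, -0.0, -0.0411] W [0.0, 0.0, 0.0] mm 50 deg 0.0 tcp-> [ 0.439 -0.005  0.091]
T [-0.1155, -0.0, -0.0904] W [0.0, 0.0, 0.0] mm 110 deg 0.0 tcp-> [ 0.439 -0.005  0.151]
T [-0.1784, -0.0, -0.1398] W [0.0, 0.0, 0.0] mm 170 deg 0.0 tcp-> [ 0.439 -0.005  0.211]
```

arm_command(steps=[{"translation": [-0.0105,0,-0.008],"twist": [0,0,0],"fingers": -1},{"translation": [-0.0525,0,-0.041],"twist": [0,0,0],"fingers": -1},{"translation": [-0.1155,0,-0.09],"twist": [0,0,0],"fingers": -1},{"translation": [-0.17,0,-0.133],"twist": [0,0,0],"fingers": -1},{"translation": [-0.21,0,-0.165],"twist": [0,0,0],"fingers": -1}])

```text
time: 14.18
eef_pos: [0.4393, -0.0051, 0.2435]
tcp_rot: [0.653, 0.619, -0.316, 0.301]
contact_force: [-0.2, -0.2, -3.4]
opening: 0.198
finger_force: 88.2
```

Run:
```python
from h import *
s,R=pose()
w=wrist();cv2.imwrite('pics/w8.png',w['pixels'][:,:,::-1])
for g,az,t in (([.44,-.005,.29],85,-42),([.45,-.025,.32],82,-32),([.46,-.055,.33],78,-22),([.47,-.09,.335],75,-12),([.48,-.13,.335],72,-3)): plan(g,az,t,True)
```

```text
t 14.18 tcp [ 0.4393 -0.0051  0.2435] grasp [0.4401 0.0098 0.2552] x [ 0.034  0.618 -0.786] z [-0.039 -0.785 -0.619] q [ 0.19 -0.04  2.1  -0.88  1.45  0.53] F [-0.2 -0.2 -3.4] op 0.198 ff 88.2
T [-0.0388, -0.0022, -0.0088] W [0.0315, 0.1642, 0.0157] mm 30 deg 10.1 tcp-> [ 0.439 -0.018  0.276]
T [-0.0819, 0.0123, -0.0141] W [0.0637, 0.3304, 0.0558] mm 63 deg 20.5 tcp-> [ 0.449 -0.035  0.304]
T [-0.1124, 0.0275, 0.0067] W [0.0995, 0.4959, 0.1155] mm 87 deg 31.1 tcp-> [ 0.459 -0.062  0.312]
T [-0.1423, 0.0437, 0.0363] W [0.1168, 0.6609, 0.1681] mm 115 deg 41.5 tcp-> [ 0.469 -0.094  0.316]
T [-0.1718, 0.0605, 0.075] W [0.128, 0.8083, 0.2243] mm 148 deg 50.9 tcp-> [ 0.48  -0.131  0.316]
```

arm_command(steps=[{"translation": [-0.039,-0.002,-0.009],"twist": [0.031,0.164,0.016],"fingers": -1},{"translation": [-0.082,0.012,-0.014],"twist": [0.064,0.33,0.056],"fingers": -1},{"translation": [-0.112,0.027,0.007],"twist": [0.099,0.496,0.115],"fingers": -1},{"translation": [-0.142,0.044,0.036],"twist": [0.117,0.661,0.168],"fingers": -1},{"translation": [-0.172,0.06,0.075],"twist": [0.128,0.808,0.224],"fingers": -1}])

```text
time: 14.85
eef_pos: [0.4779, -0.1323, 0.3085]
tcp_rot: [0.809, 0.587, -0.023, 0.012]
contact_force: [0.3, 1.0, -2.6]
opening: 0.197
finger_force: 88.2
```

Run:
```python
from h import *
s,R=pose()
for g,az,t in (([.49,-.16,.335],68,7),([.505,-.19,.335],65,17),([.52,-.22,.335],61,27),([.535,-.245,.335],58,36),([.54,-.255,.335],56,38)): plan(g,az,t,True)
```

```text
t 14.85 tcp [ 0.4779 -0.1323  0.3085] grasp [ 0.4783 -0.1314  0.3275] x [ 0.31   0.949 -0.051] z [-0.024 -0.046 -0.999] q [-0.45 -0.16  1.91 -0.05  1.4  -0.12] F [ 0.3  1.  -2.6] op 0.197 ff 88.2
T [-0.0275, 0.027, -0.009] W [-0.0101, 0.1659, 0.0651] mm 30 deg 10.7 tcp-> [ 0.491 -0.158  0.316]
T [-0.0551, 0.0591, -0.0087] W [-0.0219, 0.3324, 0.1141] mm 61 deg 21.1 tcp-> [ 0.507 -0.185  0.317]
T [-0.083, 0.0918, -0.0092] W [-0.046, 0.4982, 0.1784] mm 93 deg 31.9 tcp-> [ 0.524 -0.212  0.318]
T [-0.1055, 0.1225, -0.0104] W [-0.0748, 0.6467, 0.2245] mm 122 deg 41.3 tcp-> [ 0.541 -0.236  0.32 ]
T [-0.1155, 0.1337, -0.0105] W [-0.0892, 0.6789, 0.2561] mm 133 deg 43.9 tcp-> [ 0.547 -0.245  0.32 ]
```

arm_command(steps=[{"translation": [-0.027,0.027,-0.015],"twist": [-0.01,0.166,0.065],"fingers": -1},{"translation": [-0.055,0.059,-0.015],"twist": [-0.022,0.332,0.114],"fingers": -1},{"translation": [-0.083,0.092,-0.015],"twist": [-0.046,0.498,0.178],"fingers": -1},{"translation": [-0.1055,0.122,-0.015],"twist": [-0.075,0.647,0.224],"fingers": -1},{"translation": [-0.1155,0.134,-0.015],"twist": [-0.089,0.679,0.256],"fingers": -1}])

```text
time: 15.48
eef_pos: [0.5455, -0.2464, 0.3196]
tcp_rot: [0.837, 0.442, 0.284, -0.154]
contact_force: [-0.0, 0.3, -2.6]
opening: 0.199
finger_force: 88.2
```

Run:
```python
from h import *
s,R=pose();a=shot('scene');b=shot('top');w=wrist();pickle.dump((a,b,w,s),open('c9.pkl','wb'))
plan([.573,-.277,.30],55,38,True)
g=s['eef_pos']-.019*R[:,2]
for c in(a,b,w): print([proj(c,g+[0,0,d]).round(0).tolist() for d in(.037,-.123)],[proj(c,X).round(0).tolist() for X in([.573,-.277,.082],)])
```

```text
t 15.47 tcp [ 0.5455 -0.2464  0.3196] grasp [ 0.539  -0.256   0.3346] x [0.448 0.652 0.611] z [ 0.339  0.509 -0.791] q [-0.85  0.08  1.75  0.63  1.52 -0.35] F [-0.   0.3 -2.6] op 0.199 ff 88.2
T [-0.0311, 0.0547, 0.0382] W [-0.0134, 0.0062, 0.0127] mm 55 deg 1.2 tcp-> [ 0.58  -0.267  0.285]
[[403.0, 149.0], [395.0, 199.0]] [[400.0, 229.0]]
[[415.0, 158.0], [403.0, 175.0]] [[401.0, 175.0]]
[[317.0, 277.0], [316.0, 296.0]] [[347.0, 299.0]]
```

Run:
```python
from h import *
plan([.573,-.277,.25],55,38,True)
```

```text
T [-0.0718, 0.0549, 0.091] W [-0.0134, 0.0062, 0.0127] mm 96 deg 1.2 tcp-> [ 0.58  -0.267  0.235]
```

arm_command(steps=[{"translation": [-0.02,0.027,0.025],"twist": [-0.007,0.003,0.006],"fingers": -1},{"translation": [-0.04,0.055,0.05],"twist": [-0.013,0.006,0.013],"fingers": -1},{"translation": [-0.06,0.055,0.075],"twist": [-0.013,0.006,0.013],"fingers": -1},{"translation": [-0.072,0.055,0.091],"twist": [-0.013,0.006,0.013],"fingers": -1},{"translation": [-0.072,0.055,0.091],"twist": [-0.013,0.006,0.013],"fingers": -1}])

```text
time: 16.25
eef_pos: [0.5797, -0.2663, 0.2347]
tcp_rot: [0.838, 0.437, 0.289, -0.151]
contact_force: [0.2, -0.9, -2.7]
opening: 0.197
finger_force: 88.5
```

Run:
```python
from h import *
s,R=pose();a=shot('scene');b=shot('top');w=wrist();pickle.dump((a,b,w,s),open('c9.pkl','wb'))
g=s['eef_pos']-.019*R[:,2]
for c in(a,b,w): print([proj(c,g+[0,0,d]).round(1).tolist() for d in(.037,-.123)],proj(c,[.573,-.277,.082]).round(1))
r=lambda i,f:cv2.resize(i[:,:,::-1],None,fx=f,fy=f,interpolation=cv2.INTER_CUBIC)
o=np.zeros((600,800,3),np.uint8)
k=r(a['pixels'][140:260,370:435],4.6);o[:k.shape[0],:k.shape[1]]=k
k=r(b['pixels'][140:210,360:440],5.6);o[:k.shape[0],310:310+k.shape[1]]=k
k=r(w['pixels'][240:330,250:400],3.2)[:200];o[400:600,310:310+k.shape[1]]=k
cv2.imwrite('pics/c9.png',o)
```

```text
t 16.25 tcp [ 0.5797 -0.2663  0.2347] grasp [ 0.573  -0.2759  0.2496] x [0.452 0.645 0.617] z [ 0.352  0.506 -0.787] q [-0.83  0.23  1.74  0.66  1.39 -0.42] F [ 0.2 -0.9 -2.7] op 0.197 ff 88.5
[[409.3, 172.8], [401.7, 217.8]] [400.1 229.2]
[[414.1, 155.2], [402.9, 171.2]] [400.6 175. ]
[[312.9, 271.3], [313.2, 295.1]] [313.9 298.4]
```

View pics/c9.png

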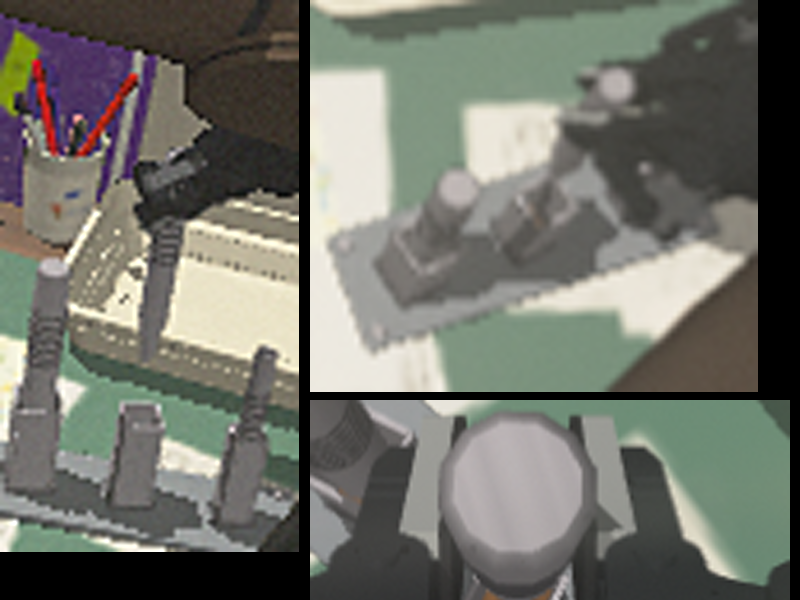

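The last view shows the punch hanging vertical, point at scene pixel (402.2,217.8) and tube mouth centre at (400.3,228.9), both within 1 px of prediction. I'll refine the tube centre numerically with a rim fit.

Run:
```python
from h import *
from scipy.ndimage import map_coordinates
a,b=pickle.load(open('ab.pkl','rb'))
yaw=np.arctan2(.1365,-.0338)
def sq(h,n=15):
    t=np.linspace(-h,h,n);return np.r_[np.c_[t,0*t+h],np.c_[t,0*t-h],np.c_[0*t+h,t],np.c_[0*t-h,t]]
def samp(c,xy,z,ang,pts):
    g=c['pixels'].astype(float).mean(2);C,S=np.cos(ang),np.sin(ang)
    q=np.array([proj(c,[xy[0]+C*p[0]-S*p[1],xy[1]+S*p[0]+C*p[1],z]) for p in pts]);return map_coordinates(g,[q[:,1],q[:,0]],order=1)
def score(c,xy): return samp(c,xy,.082,yaw,sq(.0123)).mean()-samp(c,xy,.08,yaw,np.r_[sq(.008),sq(.004)]).mean()
X=np.arange(.562,.586,.001);Y=np.arange(-.290,-.262,.001)
M=[]
for c in(a,b):
    m=np.array([[score(c,(x,y)) for y in Y] for x in X]);i=np.unravel_index(m.argmax(),m.shape);print(X[i[0]].round(4),Y[i[1]].round(4),m.max().round(1),np.median(m).round(1));M.append((m-m.mean())/m.std())
m=sum(M);i=np.unravel_index(m.argmax(),m.shape);print('both',X[i[0]],Y[i[1]],m.max())
k=np.argsort(m.ravel())[-12:];print([(round(X[j//len(Y)],3),round(Y[j%len(Y)],3),round(m.ravel()[j],2)) for j in k])
# dump gray top patch
g=b['pixels'].mean(2).astype(int);print(g[166:186,390:410]);g=a['pixels'].mean(2).astype(int);print(g[222:238,390:410])
```

```text
0.572 -0.276 24.9 3.2
0.573 -0.28 29.4 7.9
both 0.5720000000000001 -0.27699999999999997 4.374995295548461
[(np.float64(0.572), np.float64(-0.281), np.float64(4.07)), (np.float64(0.571), np.float64(-0.278), np.float64(4.1)), (np.float64(0.573), np.float64(-0.277), np.float64(4.13)), (np.float64(0.572), np.float64(-0.28), np.float64(4.15)), (np.float64(0.573), np.float64(-0.278), np.float64(4.16)), (np.float64(0.573), np.float64(-0.279), np.float64(4.18)), (np.float64(0.573), np.float64(-0.281), np.float64(4.21)), (np.float64(0.572), np.float64(-0.279), np.float64(4.24)), (np.float64(0.571), np.float64(-0.277), np.float64(4.27)), (np.float64(0.573), np.float64(-0.28), np.float64(4.29)), (np.float64(0.572), np.float64(-0.278), np.float64(4.3)), (np.float64(0.572), np.float64(-0.277), np.float64(4.37))]
[[217 217 217 217 208 204 214 213 212 213 215 212 207 207 213 212 207 189
  192 184]
 [216 217 217 217 209 205 214 216 212 208 215 216 212 210 195 195 184 158
  158 152]
 [217 217 217 217 212 207 214 217 210 202 209 195 193 185 160 160 150 145
  145 144]
 [217 217 218 218 214 210 214 216 
[... 2072 characters left out ...]
 108 105
  111 108]
 [113 108 114 113 115 107  56 106  94  97  95  96  98  93 126 117 105 113
  113 113]
 [111 110 114 111 111 101  56  94  96  93  92  95  90  60  78 129 108 110
  111 111]
 [112 114 115 113 114 103  61  85  95 137 112 115 115  98 115 165 105 114
  111 112]
 [117 111 114 112 113 111  59  92  94 114 109 114 114 117 105 107 109 111
  111 112]
 [115 114 111 110 115 103  49 100  93  91  90  91  91  91  89  99 118 114
  111 113]
 [112 106 110 114 114 103  65  87  91  96  98  96  96  91  87 151 172 132
  116 110]
 [112 109 111 110 115  98  60  98  98  94  97  92  95  91  87 198 216 197
  187 157]
 [109 111 111 117 114  58  73  88  90  95  93  92  95  88  80 185 201 202
  211 203]]
```

Run:
```python
from h import *
for z in(.215,.19,.17): plan([.5725,-.278,z],55,38,True)
```

```text
T [-0.0323, -0.0014, 0.0383] W [0.0031, -0.0009, 0.0022] mm 38 deg 0.2 tcp-> [ 0.579 -0.268  0.2  ]
T [-0.0528, -0.0016, 0.0646] W [0.0031, -0.0009, 0.0022] mm 63 deg 0.2 tcp-> [ 0.579 -0.268  0.175]
T [-0.0693, -0.0017, 0.0856] W [0.0031, -0.0009, 0.0022] mm 83 deg 0.2 tcp-> [ 0.579 -0.268  0.155]
```

arm_command(steps=[{"translation": [-0.016,-0.001,0.019],"twist": [0.003,0,0.002],"fingers": -1},{"translation": [-0.032,-0.0014,0.038],"twist": [0.003,0,0.002],"fingers": -1},{"translation": [-0.042,-0.0015,0.051],"twist": [0.003,0,0.002],"fingers": -1},{"translation": [-0.053,-0.0016,0.0645],"twist": [0.003,0,0.002],"fingers": -1},{"translation": [-0.053,-0.0016,0.0645],"twist": [0.003,0,0.002],"fingers": -1}])

```text
time: 17.02
eef_pos: [0.5781, -0.2677, 0.1716]
tcp_rot: [0.839, 0.436, 0.288, -0.153]
contact_force: [-0.2, 0.0, -3.1]
opening: 0.194
finger_force: 88.5
```

Run:
```python
from h import *
s,R=pose()
for z in(.18,.17,.16): plan([.5725,-.278,z],55,38,True)
```

```text
t 17.02 tcp [ 0.5781 -0.2677  0.1716] grasp [ 0.5715 -0.2774  0.1866] x [0.454 0.643 0.617] z [ 0.351  0.508 -0.787] q [-0.84  0.3   1.78  0.67  1.31 -0.49] F [-0.2  0.  -3.1] op 0.194 ff 88.5
T [-0.0054, 0.0018, 0.007] W [-0.004, -0.0018, -0.0031] mm 7 deg 0.3 tcp-> [ 0.579 -0.268  0.165]
T [-0.0136, 0.0018, 0.0175] W [-0.004, -0.0018, -0.0031] mm 17 deg 0.3 tcp-> [ 0.579 -0.268  0.155]
T [-0.0218, 0.0019, 0.0279] W [-0.004, -0.0018, -0.0031] mm 27 deg 0.3 tcp-> [ 0.579 -0.268  0.145]
```

arm_command(steps=[{"translation": [-0.006,0.001,0.008],"twist": [-0.002,0,-0.001],"fingers": -1},{"translation": [-0.012,0.001,0.0155],"twist": [-0.003,-0.001,-0.002],"fingers": -1},{"translation": [-0.018,0.001,0.023],"twist": [-0.003,-0.001,-0.002],"fingers": -1},{"translation": [-0.018,0.001,0.023],"twist": [-0.003,-0.001,-0.002],"fingers": -1}])

```text
time: 17.52
eef_pos: [0.5787, -0.269, 0.1504]
tcp_rot: [0.839, 0.437, 0.288, -0.15]
contact_force: [-2.3, -1.3, -5.2]
opening: 0.196
finger_force: 88.3
```

Run:
```python
from h import *
s,R=pose();print(s['wrist_torque'].round(2))
for z in(.155,.145,.14): plan([.5725,-.278,z],55,38,True)
```

```text
t 17.52 tcp [ 0.5787 -0.269   0.1504] grasp [ 0.572  -0.2786  0.1654] x [0.453 0.646 0.614] z [ 0.353  0.503 -0.789] q [-0.84  0.33  1.79  0.68  1.28 -0.51] F [-2.3 -1.3 -5.2] op 0.196 ff 88.3
[-0.98  0.79  0.02]
T [-0.0076, 0.0001, 0.0116] W [0.001, 0.0014, -0.0001] mm 10 deg 0.1 tcp-> [ 0.579 -0.268  0.14 ]
T [-0.0158, 0.0001, 0.0221] W [0.001, 0.0014, -0.0001] mm 20 deg 0.1 tcp-> [ 0.579 -0.268  0.13 ]
T [-0.0199, 0.0001, 0.0274] W [0.001, 0.0014, -0.0001] mm 25 deg 0.1 tcp-> [ 0.579 -0.268  0.125]
```

arm_command(steps=[{"translation": [-0.004,0,0.0052],"twist": [0,0,0],"fingers": -1},{"translation": [-0.008,0,0.0105],"twist": [0,0,0],"fingers": -1},{"translation": [-0.0123,0,0.0158],"twist": [0,0,0],"fingers": -1},{"translation": [-0.0123,0,0.0158],"twist": [0,0,0],"fingers": -1}])

```text
time: 18.02
eef_pos: [0.5789, -0.2693, 0.1362]
tcp_rot: [0.839, 0.437, 0.289, -0.149]
contact_force: [-4.3, -2.4, -0.9]
opening: 0.196
finger_force: 88.7
```

Run:
```python
from h import *
s,R=pose();print(s['wrist_torque'].round(2))
for z in(.145,.14,.135): plan([.572,-.2785,z],55,38,True)
```

```text
t 18.02 tcp [ 0.5789 -0.2693  0.1362] grasp [ 0.5722 -0.2788  0.1512] x [0.452 0.647 0.615] z [ 0.354  0.503 -0.789] q [-0.84  0.34  1.79  0.68  1.26 -0.53] F [-4.3 -2.4 -0.9] op 0.196 ff 88.7
[-0.85  1.02  0.15]
T [-0.0048, -0.0005, 0.0066] W [0.0015, 0.0013, 0.0006] mm 6 deg 0.1 tcp-> [ 0.579 -0.269  0.13 ]
T [-0.0089, -0.0005, 0.0119] W [0.0015, 0.0013, 0.0006] mm 11 deg 0.1 tcp-> [ 0.579 -0.269  0.125]
T [-0.013, -0.0005, 0.0171] W [0.0015, 0.0013, 0.0006] mm 16 deg 0.1 tcp-> [ 0.579 -0.269  0.12 ]
```

arm_command(steps=[{"translation": [-0.005,-0.0007,0.0045],"twist": [0,0,0],"fingers": -1},{"translation": [-0.0092,-0.0007,0.0097],"twist": [0,0,0],"fingers": -1},{"translation": [-0.0092,-0.0007,0.0097],"twist": [0,0,0],"fingers": -1}])

```text
time: 18.4
eef_pos: [0.5783, -0.269, 0.1257]
tcp_rot: [0.839, 0.436, 0.289, -0.15]
contact_force: [-1.4, -1.8, -2.6]
opening: 0.202
finger_force: 88.6
```

arm_command(steps=[{"translation": [-0.0016,0,0.0021],"twist": [0,0,0],"fingers": -1},{"translation": [-0.0024,0,0.0031],"twist": [0,0,0],"fingers": -1}])

```text
time: 18.65
eef_pos: [0.5784, -0.2691, 0.1238]
tcp_rot: [0.839, 0.437, 0.289, -0.15]
contact_force: [-3.5, -1.3, -0.3]
opening: 0.199
finger_force: 89.0
```

Run:
```python
from h import *
s,R=pose();print(s['wrist_torque'].round(2))
```

```text
t 18.65 tcp [ 0.5784 -0.2691  0.1238] grasp [ 0.5717 -0.2786  0.1388] x [0.451 0.646 0.616] z [ 0.354  0.504 -0.788] q [-0.84  0.36  1.8   0.69  1.24 -0.54] F [-3.5 -1.3 -0.3] op 0.199 ff 89.0
[-0.57  0.89  0.22]
```

arm_command(steps=[{"translation": [-0.0012,0,0.0016],"twist": [0,0,0],"fingers": -1},{"translation": [-0.0012,0,0.0016],"twist": [0,0,0],"fingers": -1}])

```text
time: 18.9
eef_pos: [0.5784, -0.2692, 0.1221]
tcp_rot: [0.839, 0.437, 0.289, -0.15]
contact_force: [-2.7, -2.0, -0.3]
opening: 0.197
finger_force: 88.8
```

arm_command(steps=[{"translation": [-0.0012,0,0.0016],"twist": [0,0,0],"fingers": -1},{"translation": [-0.0012,0,0.0016],"twist": [0,0,0],"fingers": -1}])

```text
time: 19.15
eef_pos: [0.5785, -0.2692, 0.1215]
tcp_rot: [0.838, 0.437, 0.29, -0.15]
contact_force: [-4.6, -1.3, 3.5]
opening: 0.198
finger_force: 89.2
```

arm_command(steps=[{"translation": [-0.0012,0,0.0016],"twist": [0,0,0],"fingers": -1},{"translation": [-0.0012,0,0.0016],"twist": [0,0,0],"fingers": -1}])

```text
time: 19.4
eef_pos: [0.5786, -0.2693, 0.1214]
tcp_rot: [0.838, 0.437, 0.29, -0.15]
contact_force: [-6.3, -0.6, 6.6]
opening: 0.195
finger_force: 89.7
```

Run:
```python
from h import *
s,R=pose();g=s['eef_pos']-.019*R[:,2]
a=shot('scene');b=shot('top')
# head face centroid by thresholding bright face in the top picture
for nm,c in(('top',b),('scene',a)):
    p=proj(c,g+[0,0,.037]);x,y=p.round().astype(int);print(nm,p.round(1));print(c['pixels'].mean(2).astype(int)[y-8:y+9,x-8:x+9])
```

```text
t 19.4 tcp [ 0.5786 -0.2693  0.1214] grasp [ 0.5719 -0.2789  0.1363] x [0.45  0.646 0.617] z [ 0.355  0.505 -0.787] q [-0.84  0.36  1.8   0.69  1.24 -0.55] F [-6.3 -0.6  6.6] op 0.195 ff 89.7
top [407.  167.2]
[[222 221 218 216 216 215 215 216 216 214 212 208 208 208 209 171 109]
 [225 227 227 229 230 228 226 223 222 225 223 223 224 222 220 145  74]
 [221 222 221 224 228 226 224 221 222 219 215 216 223 225 222 145  71]
 [221 218 212 217 226 229 224 224 225 217 207 206 220 211 188 120  70]
 [225 222 215 219 226 196 173 170 169 169 160 158 166 144 114  81  68]
 [224 224 206 197 199 146 100 107 112 104  93  86  75  68  68  69  68]
 [227 212 157 133 136 132 145 158 160 152 123  84  71  69  68  67  68]
 [227 217 136  80  87 135 174 181 181 181 156  97  65  66  66  63  66]
 [224 229 201 119  86 146 177 182 181 181 166 102  62  64  64  62  61]
 [217 225 213 148 114 134 168 182 181 181 152  91  61  60  62  63  63]
 [201 197 164 136 122 119 143 163 167 156 111  70  60  71  72  65  67]
 [149 141 119 112 117 113 114 128 130 123 110 102  88  83 115 111  79]
 [141 139 123 121 129 121 107  95  94 
[... 845 characters left out ...]
225 223 227 207 190 191 198 243  67  31  45  44  47  42  44]
 [228 226 227 231 166 177 179 191  86  58  32  49  55  47  47  42  43]
 [223 223 229 238 123 163 200 104  30  35  53  55  41  46  46  50  40]
 [225 231 231 243  89  77  23  29  42  57  51  69  43  46  47  47  48]
 [238 242 240 230  99  64  37  40  50  59  41  54  39  45  46  43  39]
 [ 76  18  85  94 111  42  40  73  81  87  54  68  44  41  45  35  47]
 [ 53  44  41 106  60  69 113 110 113  79  67  66  50  46  41  42  36]
 [ 56  81  79 111 109 113 108 109 113 114  81  62  41  45  44  41  37]
 [ 94 132  90 109 103 108 110 107  84  69  40  49  42  43  44  41  42]
 [ 83 109  93 121 111  93  81  39  42  39  38  37  38  37  38  40  41]]
```

arm_command(steps=[{"translation": [0,0,0],"twist": [0,0,0],"fingers": -0.5},{"translation": [0,0,0],"twist": [0,0,0],"fingers": -0.35},{"translation": [0,0,0],"twist": [0,0,0],"fingers": -0.2},{"translation": [0,0,0],"twist": [0,0,0],"fingers": -0.1},{"translation": [0,0,0],"twist": [0,0,0],"fingers": -0.1}])

```text
time: 20.12
eef_pos: [0.5785, -0.269, 0.119]
tcp_rot: [0.839, 0.437, 0.289, -0.15]
contact_force: [-0.7, 1.0, 0.3]
opening: 0.452
finger_force: 0.0
```

arm_command(steps=[{"translation": [0,0,-0.02],"twist": [0,0,0],"fingers": -0.1},{"translation": [0,0,-0.06],"twist": [0,0,0],"fingers": -0.1},{"translation": [0,0,-0.12],"twist": [0,0,0],"fingers": -0.1},{"translation": [0,0,-0.19],"twist": [0,0,0],"fingers": -0.1},{"translation": [0,0,-0.25],"twist": [0,0,0],"fingers": -0.1}])

```text
time: 20.75
eef_pos: [0.5111, -0.3651, 0.2697]
tcp_rot: [0.839, 0.437, 0.289, -0.148]
contact_force: [-0.1, -0.6, 0.1]
opening: 0.45
finger_force: 0.0
```

Run:
```python
from h import *
s,R=pose()
a=shot('scene');b=shot('top');w=wrist()
t=np.array([.572,-.278])
for nm,c in(('top',b),('scene',a)):
    p=proj(c,[*t,.172]);x,y=p.round().astype(int);print(nm,p.round(1));print(c['pixels'].mean(2).astype(int)[y-7:y+8,x-8:x+9])
for nm,c in(('scene',a),('top',b)):
  for q in('punch_medium','punch_heavy','punch_slender'): print(nm,q,[(np.round(d['point']).tolist(),round(d['conf'],2)) for d in recognise(c,q)][:5])
```

```text
t 20.75 tcp [ 0.5111 -0.3651  0.2697] grasp [ 0.5044 -0.3746  0.2847] x [0.451 0.647 0.615] z [ 0.356  0.502 -0.789] q [-1.02  0.24  1.66  0.6   1.54 -0.52] F [-0.1 -0.6  0.1] op 0.45 ff 0.0
top [406.6 167.4]
[[218 219 220 222 223 220 219 216 216 216 216 215 215 215 213 161 130]
 [214 214 214 217 219 219 216 214 213 211 207 208 216 218 215 163 132]
 [214 210 204 211 217 220 217 217 217 211 197 198 213 214 206 157 131]
 [216 214 207 210 217 219 215 216 218 214 200 198 209 210 195 151 130]
 [218 217 206 208 214 214 207 212 217 216 204 200 208 209 174 131 116]
 [219 218 209 206 212 216 210 210 215 195 185 179 190 188 138 104  96]
 [219 221 218 214 214 220 219 215 192 165 167 165 164 156 137 126 127]
 [216 221 223 218 217 204 203 182 157 163 171 172 164 158 152 150 151]
 [209 216 202 201 192 167 158 130 150 170 172 172 173 160 150 150 150]
 [191 187 165 164 156 139 126 120 144 167 171 173 173 153 146 148 149]
 [162 155 158 162 148 120 118 119 124 152 166 168 162 143 145 148 142]
 [152 155 156 143 119 114 117 114 111 122 133 136 135 142 149 141 126]
 [161 153 132 103  93 103 113 112 108 1
[... 1010 characters left out ...]
 95  98 118 137  96 122 236 224 224]
 [112 122 153 195 231 240 236  98 102  97  96  98 103 211 235 224 224]
 [112 110 111 135 116 127 123  96 103 103 108 104  99 200 227 229 222]
 [117 117 116 112 109 113 113 105 103 107 108 101 136 246 235 225 219]]
scene punch_medium [([210.0, 309.0], 0.66), ([218.0, 401.0], 0.64), ([170.0, 257.0], 0.62), ([206.0, 269.0], 0.24)]
scene punch_heavy [([189.0, 275.0], 0.73), ([242.0, 399.0], 0.32)]
scene punch_slender [([182.0, 268.0], 0.59)]
top punch_medium [([166.0, 197.0], 0.67), ([172.0, 407.0], 0.64), ([201.0, 310.0], 0.53), ([220.0, 198.0], 0.42), ([180.0, 399.0], 0.33)]
top punch_heavy [([228.0, 318.0], 0.42)]
top punch_slender [([191.0, 245.0], 0.43)]
```

Run:
```python
from h import *
a=shot('scene');b=shot('top')
def cen(c,box,lo):
    x0,x1,y0,y1=box;g=c['pixels'].mean(2)[y0:y1,x0:x1];h=c['pixels'].astype(int)[y0:y1,x0:x1];m=(g>lo)&(g<188)
    n,l,s,ce=cv2.connectedComponentsWithStats(m.astype(np.uint8),connectivity=4);i=1+s[1:,4].argmax();print(s[i]);return ce[i]+[x0,y0]
tb=cen(b,(406,413,165,172),158);sc=cen(a,(403,410,206,212),150)
print(tb,sc);X,r=tri([(b,tb),(a,sc)]);print(X.round(4),r, 'lean approx',np.hypot(*(X[:2]-[.572,-.278]))/.09)
```

```text
[ 2  0  5  6 22]
[ 0  1  7  3 13]
[409.68181818 167.63636364] [405.92307692 207.76923077]
[ 0.5698 -0.2856  0.1711] [[-0.5, 0.3], [0.6, -0.1]] lean approx 0.08829417326557283
```

```bash
python3 -c "
from plant import sign_off
print(sign_off())"
```

```text
the job is handed in; nothing more can be done
None
```

I handed the job in with the middle-sized punch standing point down and released in the empty tube, after resting it in the V-heads. The measured lean is about 0.09 rad, against a limit of 0.16. The other two punches were never touched, but I did not measure them again at the end, and sign-off returned no verdict.

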